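# Lock the specimen case in its transport cradle

## Task

Lift the steel specimen case out of its upright holder, lay it flat on the open tray and let go, then take it afresh and set it flat in the nest of the transport cradle, fully down between the fences. Then push the cradle's toggle clamp handle down past its dead point so that the pad holds the case, and leave it locked. Do not disturb the other things on the tray.

Things in the scene. Friction and masses are not known exactly. Their poses are not given: they have to be found in the camera images.
- case_center (a point): Centre of the specimen case: plain steel box 22 (own x) by 100 (y) by 56 mm (z), 0.17 to 0.35 kg, dark lid seam. Starts on its long edge, z up, in the holder, underside 4 mm above the tray. Lying flat, its x is vertical. Either face may be up, either end first. Set upright on the bare tray it stands by itself; pushed sideways near its top along its x it tips over and lies flat.
- holder: Fixed white upright holder in which the case starts: base 70 x 80 x 4 mm, two walls 70 mm long along its y, up to 22 mm above the tray, with a 28 mm slot between them; the case's x axis lies along the holder's x. Origin under its centre.
- clear_spot (a point): A point on the bare tray (z = 0, world axes) in the open area between holder and cradle, with room to set the case down there on its long edge (x and y axes along the world's) and tip it towards +x (away from the robot). The case may be laid flat anywhere on the tray.
- nest (a point): Centre of the fixed cradle's nest floor, 12 mm above the tray. x points to the clamp and its handle, z up. Takes the case flat, 100 mm along x: white end fences and corner lugs 10 mm high leave 4 mm free all round; the middle 80 mm of both long sides is open for fingers. Aluminium base 100 mm wide, x = -65 to 175 mm.
- clamp_pad: The clamp's round black rubber pad (18 mm across) on a sprung spindle at the end of the clamp arm. Open, the arm stands upright over nest x = 70 to 107 mm, up to 120 mm above the nest floor. Shut, the pad comes down on the case at about nest x = 35 mm, y = 0, and presses it down (5 N or more). Origin on the arm; the pad's underside is 29 mm below it when shut.
- clamp_handle (a joint): Turn of the toggle clamp handle, rad: 0 = open (slants up away from the nest, 64 degrees above level), about 1.02 = dead point, 1.12 = end stop, handle level, locked. Pushing the handle down lowers the arm. It stays open by itself. The pad meets the case at about 0.79; from there it springs back if let go before the dead point, and past it snaps to the stop. Takes at most 10 N near its end.
- handle_tip (a point): Outer end of the handle, on its centre line, 95 mm from the handle's pivot. The outer 45 mm is a round black grip of 16 mm diameter.
- handle_pivot (a point): Pivot of the handle, 156 mm along x from the nest centre and 40 mm above the nest floor; the handle turns about the nest frame's y axis. The clamp's steel cheeks around it are 30 mm wide, nest x = 90 to 170 mm, up to 48 mm above the nest floor.
- med_cup: Bystander: white medicine cup, 42 mm across, 36 mm tall. Origin under its centre.
- tape_roll: Bystander: roll of paper tape lying flat, 60 mm across, 18 mm tall. Origin under its centre.
- small_case: Bystander: a smaller steel case lying flat, 44 x 66 x 18 mm; not the one to be clamped. Origin under its centre.
- steel_bowl: Bystander: steel bowl, 110 mm across, 45 mm tall. Origin under its centre.
- tweezers: Bystander: steel tweezers lying flat, 120 mm long along x, about 20 mm wide. Origin under its centre.

How it is judged:
By the outcome, as a careful person would: the job done as asked, in the order asked, and still so for the second after the job is handed in, with the robot touching nothing.
It also fails if it takes over 72 s, if anything falls off the work surface, if the arm or the gripper's body presses on something with over 40 N, if the wrist force passes 120 N, or if a joint passes its speed limit or range.

## Robot

A 7-joint arm with a two-finger parallel gripper is mounted at the origin on the work surface. World frame = base frame: x ahead of the robot, y to its left, z up, the work surface at z = 0. Lengths are in m, angles in rad, forces in N, time in s.
With the tool pointing down it reaches from about 0.4 to 0.85 m from the base axis. Payload 10.4 kg.
Tool frame: the origin (TCP) lies midway between the tips of the shut fingers; the grasp point (between the pads) lies 19 mm behind it (manip.tcp_to_grasp is the distance from the TCP to the grasp point, in m); x points along the fingers, y is the direction in which the jaws open and shut, and the axes are right-handed (so a half turn about x gives the same grasp; the last joint's range is limited). The gripper opens to 85 mm and grips with 20 to 120 N. Pads are 22 mm wide; open, the fingers measure 114 mm over their backs; the gripper's body (76 mm by 85 mm) begins 54 mm behind the grasp point. The pads swing forward as they close: fully open they stand 13 mm farther back than shut.
Start: joints at [-1.313, 0.332, -0.065, 1.46, 0.022, 1.35, -0.088], TCP at [0.173, 0.601, 0.196] pointing down, gripper open.
Joint ranges: [-2.6, 2.6], [-0.5, 2.12], [-1.47, 1.34], [0.16, 2.42], [-1.27, 4.41], [0.06, 2.06], [-2.6, 2.6]. Speed limits (rad/s): [2.22, 2.22, 2.79, 2.79, 3.14, 3.14, 3.14].

## Interface

Orientations are given as a unit quaternion [x, y, z, w].
In Python, from workcell import monitor, viewer, manip gives the robot as it stands. The module is installed in compiled form; this text tells all that it offers.
- The arm moves only by the tool send_rows, never from a script. Its arguments are lists of equal length, an entry for each row: "grip": the closure in counts, from 0 (fully open) to 255 (shut); "offset": the shift along the tool's x, y, z in mm, a list of three; "twist": the turn about the tool's x in degrees. In form: {"grip": [grip, ...], "offset": [[tx, ty, tz], ...], "twist": [twist, ...]}. A call has exactly 5 rows; each row is the pose to reach, as a shift and turn from the pose commanded when the call began, along the tool's axes at that moment; what a row does not reach only later rows make up. A row lasts 1/12 s, in which the tool goes at most 41.7 mm and 7.16 degrees, less where a joint would pass 70% of its speed; a pose out of reach is approached as far as the arm can. A call with a gripper value outside its range is refused whole. The fingers move at their own pace and stop on an object; "newtons" is the grip in N (left out, the last holds). Time passes only in rows, so rows that repeat a pose let the fingers close, or fill a call up. It gives the time, the measured TCP pose, the force and the opening at its end, in the units of the state.
- monitor.get_obs(): the state, without advancing time (a new reading comes with each control period).
- viewer.camera(name): name is "scene" or "top" or "wrist"; returns (picture, depth): 384x512x3 uint8, blue, green, red; 384x512 float32, m along the optical axis (not along the pixel's ray), 0 where there is no reading.
- viewer.camera_model(name): a dict with "camera_matrix" (3x3 intrinsics, pixels), "R" (3x3) and "t" (3): a world point X has camera coordinates R X + t; the wrist camera has in their place "mount" (4x4, takes a point from camera to tool coordinates, whose origin is the TCP and whose axes are the tool frame's). Camera axes: x right, y down, z forward; pixel columns grow to the right and rows downward; lengths in m; the calibration is good to about 2 mm. A picture is of the moment at which its call begins: read the wrist's pose just before it. camera_model takes no time and is no camera call.
- manip.hand_in(): hands the job in, once; it reports no verdict.
Trained networks look in the newest picture that a camera, given by its name, has taken for a name from the list of things; names that differ only in an ending like _2 or _b are one class to them, and where a whole thing is asked for, a point or a joint stands for the part that bears it (a point fixed in the world has none). Each returns a list of dicts, best first, with "score" (0 to 1); they miss things now and then, are a little off and sometimes report something else, mostly with a low value. They report only what shows in the picture. A call takes as long as a camera call.
- viewer.recognise(target, camera): "box" ([left, top, width, height] in pixels, round what is visible of it).
- viewer.regions_of(target, camera): "region" (384x512 bool, what is visible of it) and "box" ([left, top, width, height] in pixels, round what is visible of it).
- viewer.spot_point(target, camera): "position" ([column, row] in pixels: a listed point, or the origin of a listed thing).
The state is a dict: "clock": time; "joint_pos": joint angles; "joint_velocities": joint speeds; "tau": joint torques, N m; "position": TCP position; "ee_rot": TCP orientation; "ft_force": force on the tool from outside, world axes, zero at the start; "torque": the same for the moment, N m; "grip_width": opening from 0.0 (shut) to 1.0 (fully open).
Only numpy, scipy, OpenCV 4.12 (cv2) and the standard library are available. Lean on these libraries where they do the work, as an engineer would, in place of code of your own. Each camera call takes 0.05 s, during which the arm holds its last target.

## Working session

There is one attempt and no reset: what is moved stays moved. The work goes in short steps, Python scripts to look and compute and a tool call to move; the robot and the scene stay as the last step left them, time stands still between calls to the robot, and variables do not carry over. Pictures are saved under pics/ and viewed, and the job is handed in when it is done.

Besides the shell and the picture viewer there is one more tool, called after ">>>" as name(argument=value, ...) on one line, values as JSON. send_rows: Moves the arm, as the interface text tells. Its arguments: {"type":"object","properties":{"grip":{"type":"array","items":{"type":"number"}},"offset":{"type":"array","items":{"type":"array","items":{"type":"number"}}},"twist":{"type":"array","items":{"type":"number"}},"newtons":{"type":"number"}},"required":["grip","offset","twist"]}

```bash
mkdir -p pics; ls; cat > h.py <<'E'
import numpy as np, cv2
from scipy.spatial.transform import Rotation as Ro
from workcell import monitor, viewer, manip
def snap(n,f):
    o=monitor.get_obs(); p,d=viewer.camera(n); cv2.imwrite('pics/'+f,p); return o,p,d
def model(n,o=None):
    m=viewer.camera_model(n); K=np.array(m['camera_matrix'])
    if 'mount' in m:
        T=np.eye(4); T[:3,:3]=Ro.from_quat(o['ee_rot']).as_matrix(); T[:3,3]=o['position']
        C=T@np.array(m['mount']); R=C[:3,:3].T; t=-R@C[:3,3]
    else: R=np.array(m['R']); t=np.array(m['t'])
    return K,R,t
def cloud(n,d,o=None):
    K,R,t=model(n,o); v,u=np.mgrid[:384,:512]; 
    P=np.stack([(u-K[0,2])/K[0,0]*d,(v-K[1,2])/K[1,1]*d,d],-1)
    W=(P-t)@R; W[d<=0]=np.nan; return W
def ray_z(n,px,z,o=None):
    K,R,t=model(n,o); r=R.T@np.linalg.inv(K)@np.array([px[0],px[1],1.]); c=-R.T@t
    return c+r*(z-c[2])/r[2]
def proj(n,X,o=None):
    K,R,t=model(n,o); p=(K@(R@np.array(X,float).T+t[:,None])) ; return (p[:2]/p[2]).T
E
python3 - <<'E'
from h import *
o,p,d=snap('top','top0.png'); print(o)
for n in ['scene','top','wrist']: print(n,viewer.camera_model(n))
W=cloud('top',d); np.save('Wtop.npy',W)
for t in ['case_center','holder','nest','clamp_pad','clamp_handle','handle_tip','handle_pivot','clear_spot','med_cup','tape_roll','small_case','steel_bowl','tweezers']:
    r=viewer.spot_point(t,'top') 
    for q in r[:2]:
        c,w=map(int,map(round,q['position'])); print(t,round(q['score'],2),q['position'],W[min(w,383),min(c,511)].round(3))
o,p,d=snap('scene','scene0.png')
print(monitor.get_obs()['clock'])
E
```

```text
pics
{'clock': 0.0, 'joint_pos': array([-1.31262206,  0.33286685, -0.0647259 ,  1.46092228,  0.02159525,
        1.34991395, -0.08849267]), 'joint_velocities': array([ 0.00111618, -0.00118059, -0.00157548,  0.00045527, -0.00028277,
       -0.00109101, -0.00191326]), 'tau': array([-3.29692066e-04, -6.25461102e+01,  4.87623049e-02, -3.91594005e+01,
        1.61729398e-02,  9.93019261e-03, -1.27683711e-05]), 'position': array([0.17306059, 0.60012183, 0.19482826]), 'ee_rot': array([ 0.09842732,  0.70020404, -0.09942255,  0.70010108]), 'ft_force': array([-0.62978842, -0.80059937, -0.63773327]), 'torque': array([-0.04428419, -0.01978928,  0.00128899]), 'grip_width': 0.9956093157240619}
scene {'camera_matrix': array([[402.93038847,   0.        , 256.69483149],
       [  0.        , 402.93038847, 193.21500928],
       [  0.        ,   0.        ,   1.        ]]), 'R': array([[-0.35973604,  0.93303816, -0.005456  ],
       [ 0.71277203,  0.2710288 , -0.64691531],
       [-0.60211795, -0.23660763, -0.76254233]]), 't': array([ 0.1651123 , -0.28210107,  1.76206821])}
top {'camera_matrix': array(
[... 638 characters left out ...]
   -1.78630008e-01],
       [ 9.99999315e-01, -7.72734334e-04,  8.79081346e-04,
         2.15289350e-04],
       [ 4.46363028e-04,  9.46097205e-01,  3.23882508e-01,
        -8.35978330e-02],
       [ 0.00000000e+00,  0.00000000e+00,  0.00000000e+00,
         1.00000000e+00]])}
case_center 0.58 [364.9, 181.6] [ 0.531 -0.25   0.061]
holder 0.86 [369.6, 184.7] [ 0.523 -0.263  0.06 ]
nest 0.67 [257.5, 189.1] [0.526 0.034 0.011]
clamp_pad 0.49 [214.1, 182.8] [0.517 0.143 0.126]Traceback (most recent call last):
  File "<stdin>", line 6, in <module>
ValueError: it knows: case_center, clamp_pad, clear_spot, handle_pivot, handle_tip, holder, med_cup, nest, small_case, steel_bowl, tape_roll, tweezers
```

```bash

python3 - <<'E'
from h import *
W=np.load('Wtop.npy')
for t in ['handle_tip','handle_pivot','clear_spot','med_cup','tape_roll','small_case','steel_bowl','tweezers']:
    r=viewer.spot_point(t,'top') 
    for q in r[:2]:
        c,w=map(int,map(round,q['position'])); print(t,round(q['score'],2),q['position'],W[min(w,383),min(c,511)].round(3))
o,p,d=snap('scene','scene0.png')
np.save('Wscene.npy',cloud('scene',d))
print(monitor.get_obs()['clock'])
E
```

```text
handle_tip 0.52 [175.5, 185.7] [0.508 0.235 0.136]
handle_pivot 0.58 [199.3, 189.1] [0.527 0.197 0.015]
clear_spot 0.71 [317.5, 184.4] [ 0.541 -0.135  0.001]
med_cup 0.65 [297.7, 121.5] [ 0.725 -0.084  0.001]
tape_roll 0.66 [284.6, 242.5] [ 0.379 -0.038  0.001]
small_case 0.59 [233.3, 124.0] [0.715 0.103 0.018]
small_case 0.21 [198.4, 192.9] [0.514 0.199 0.019]
steel_bowl 0.65 [113.9, 282.1] [0.277 0.421 0.004]
tweezers 0.51 [363.8, 258.6] [ 0.331 -0.25   0.005]
0.7
```

View pics/top0.png

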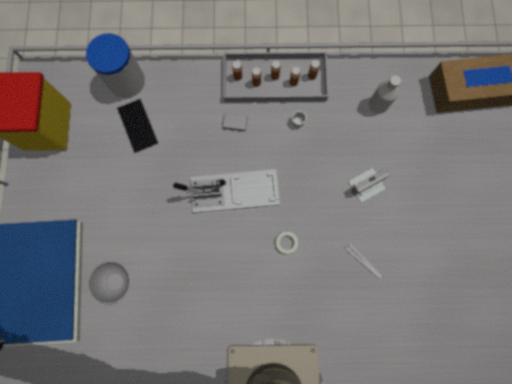

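View pics/scene0.png

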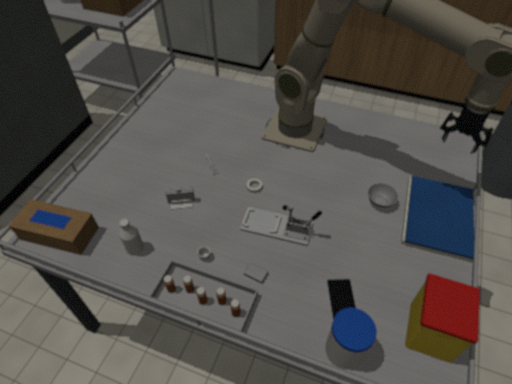

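The top view shows the case in its holder at about (370,184) and the cradle at about (235,190), with its handle towards +y. The tool can only shift and twist, so I'll stand the case up and tip it over. Next I'll refine the geometry.

```bash

python3 - <<'E'
from h import *
o=monitor.get_obs(); print(Ro.from_quat(o['ee_rot']).as_matrix().round(3), o['position'])
W=np.load('Wtop.npy')
def rect(P):
    r=cv2.minAreaRect((P[:,:2]*1000).astype(np.float32)); return np.round(r[0],1),np.round(r[1],1),round(r[2],1)
sub=W[150:215,335:405].reshape(-1,3)
m=(sub[:,2]>0.05)&(sub[:,2]<.075); print('case top',m.sum(),np.nanmedian(sub[m],0),rect(sub[m]))
m=(sub[:,2]>0.001+.002); print('holder+case',rect(sub[m]))
sub=W[150:225,180:290].reshape(-1,3)
m=(sub[:,2]>0.006)&(sub[:,2]<.03); print('cradle',m.sum(),rect(sub[m]),np.nanmedian(sub[m],0))
sub=W[205:225,300:340].reshape(-1,3);print('tray z',np.nanmedian(sub,0))
Ws=np.load('Wscene.npy')
for nm,W_ in(('top',W),('scene',Ws)):
  q=W_.reshape(-1,3); m=(abs(q[:,0]-.53)<.1)&(abs(q[:,1]+.26)<.1)&(q[:,2]>.045)&(q[:,2]<.09); print(nm,m.sum(),rect(q[m]),q[m][:,2].max())
for nm,f in(('top','top0.png'),):
  im=cv2.imread('pics/'+f)[140:230,160:420]; cv2.imwrite('pics/crop0.png',cv2.resize(im,None,fx=3,fy=3,interpolation=cv2.INTER_CUBIC))
E
```

```text
[[ 0.     0.277  0.961]
 [ 0.     0.961 -0.277]
 [-1.     0.    -0.   ]] [0.17317275 0.60055692 0.19566411]
case top 308 [ 0.53615201 -0.26900328  0.05915588] (array([ 536.5, -270.8]), array([ 22.1, 100.8]), 28.4)
holder+case (array([ 545.6, -277.5]), array([197. , 184.4]), 89.3)
cradle 2673 (array([525.1,  91.8]), array([267.7, 176.3]), 76.7) [0.51912915 0.08374508 0.01236284]
tray z [ 0.45481962 -0.13573688 -0.00051898]
top 317 (array([ 536.5, -270.8]), array([ 22.1, 100.8]), 28.4) 0.06568180631825898
scene 193 (array([ 540. , -270.7]), array([ 28.5, 100.1]), 29.6) 0.06588182913229518
```

View pics/crop0.png

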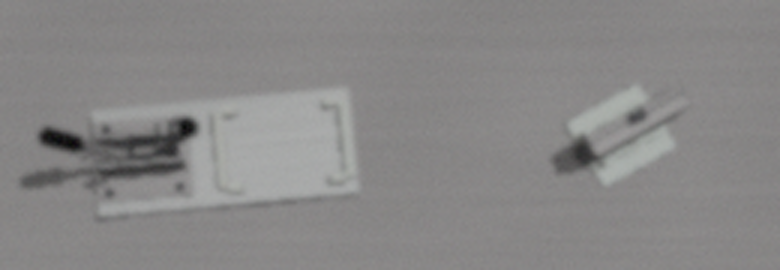

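>>> send_rows(grip=[0, 0, 0, 0, 0], offset=[[-2, -20, 34], [-5, -41, 68], [-8, -62, 103], [-10, -82, 137], [-12, -103, 171]], twist=[0, 0, 0, 0, 0])

```text
clock: 1.12
position: [0.31, 0.4527, 0.2079]
ee_rot: [0.099, 0.7, -0.099, 0.7]
ft_force: [1.3, 0.2, 0.7]
grip_width: 1.001
```

>>> send_rows(grip=[0, 0, 0, 0, 0], offset=[[-2, -20, 34], [-5, -41, 68], [-8, -62, 103], [-10, -82, 137], [-12, -103, 171]], twist=[0, 0, 0, 0, 0])

```text
clock: 1.53
position: [0.4458, 0.3063, 0.2201]
ee_rot: [0.099, 0.7, -0.099, 0.7]
ft_force: [0.2, 0.0, 0.2]
grip_width: 0.999
```

```bash
cat >> h.py <<'E'
def pose():
    o=monitor.get_obs(); R=Ro.from_quat(o['ee_rot']).as_matrix(); return o,np.array(o['position']),R,np.degrees(np.arctan2(R[1,1],R[0,1]))
def to(target,yaw=None):
    o,p,R,y=pose(); d=R.T@(np.array(target)-p)*1000
    print('t',round(o['clock'],2),'at',p.round(4),'yaw',round(y,2),'off mm',d.round(1),'len',np.linalg.norm(d).round(),'twist',None if yaw is None else round((y-yaw+180)%360-180,2),'j7',o['joint_pos'].round(2),'F',np.round(o['ft_force'],1),'g',round(o['grip_width'],3))
E
python3 -c "
from h import *
to([.5365,-.2708,.2],28.4)"
```

```text
t 1.53 at [0.4458 0.3063 0.2201] yaw 73.92 off mm [  19.7 -529.4  247. ] len 584.0 twist 45.52 j7 [-0.86  0.13  0.19  1.66 -0.03  1.35  0.63] F [0.2 0.  0.2] g 0.999
```

>>> send_rows(grip=[0, 0, 0, 0, 0], offset=[[1, -35, 16], [3, -70, 33], [4, -106, 49], [5, -141, 66], [6, -176, 82]], twist=[0, 0, 0, 0, 0])

```text
clock: 1.95
position: [0.4748, 0.114, 0.2138]
ee_rot: [0.099, 0.7, -0.099, 0.7]
ft_force: [1.2, 0.4, -0.5]
grip_width: 1.007
```

>>> send_rows(grip=[0, 0, 0, 0, 0], offset=[[1, -35, 16], [3, -70, 33], [4, -106, 49], [5, -141, 66], [6, -176, 82]], twist=[2, 4, 6, 8, 10])

```text
clock: 2.37
position: [0.5048, -0.0778, 0.2079]
ee_rot: [0.16, 0.688, -0.16, 0.689]
ft_force: [2.1, 1.0, -0.2]
grip_width: 0.999
```

```bash
python3 -c "
from h import *
to([.5365,-.2708,.2],28.4)"
```

```text
t 2.37 at [ 0.5048 -0.0778  0.2079] yaw 63.82 off mm [   7.9 -159.2  113.6] len 196.0 twist 35.42 j7 [-0.46  0.06  0.55  1.77 -0.03  1.32  1.21] F [ 2.1  1.  -0.2] g 0.999
```

>>> send_rows(grip=[0, 0, 0, 0, 0], offset=[[1, -33, 23], [3, -66, 47], [5, -100, 71], [7, -132, 94], [8, -159, 113]], twist=[7, 14, 21, 28, 35.4])

```text
clock: 2.78
position: [0.5361, -0.2712, 0.1996]
ee_rot: [0.362, 0.607, -0.362, 0.608]
ft_force: [0.2, -0.2, -0.6]
grip_width: 0.999
```

```bash
python3 - <<'E'
from h import *
to([.5365,-.2708,.2],28.4)
o,p,d=snap('wrist','w1.png'); W=cloud('wrist',d,o); np.save('Ww1.npy',W)
q=W.reshape(-1,3); m=(abs(q[:,0]-.53)<.1)&(abs(q[:,1]+.26)<.1)
z=q[m][:,2]; print(np.histogram(z,bins=np.arange(-.01,.12,.005)))
mm=m&(q[:,2]>.05)&(q[:,2]<.075)
print(cv2.minAreaRect((q[mm][:,:2]*1000).astype(np.float32)),np.median(q[mm],0))
r=viewer.spot_point('case_center','wrist'); print(r[:2])
to([.5365,-.2708,.2],28.4)
E
```

```text
t 2.78 at [ 0.5361 -0.2712  0.1996] yaw 28.36 off mm [-0.4  0.5 -0.2] len 1.0 twist -0.04 j7 [-0.2   0.33  0.75  1.56 -0.23  1.34  1.07] F [ 0.2 -0.2 -0.6] g 0.999
(array([    0,  8180, 19107,   399,    36,    47,   460,    16,     5,
          16,     2,    17,     6,   857,  1281,     0,     0,     0,
           0,     0,     0,     0,     0,     0,     0]), array([-0.01 , -0.005,  0.   ,  0.005,  0.01 ,  0.015,  0.02 ,  0.025,
        0.03 ,  0.035,  0.04 ,  0.045,  0.05 ,  0.055,  0.06 ,  0.065,
        0.07 ,  0.075,  0.08 ,  0.085,  0.09 ,  0.095,  0.1  ,  0.105,
        0.11 ,  0.115]))
((537.3488159179688, -271.2747802734375), (21.984844207763672, 100.84130096435547), 28.387542724609375) [ 0.53548267 -0.26780391  0.06022245]
[{'position': [254.8, 167.6], 'score': 0.64}, {'position': [256.7, 160.0], 'score': 0.53}]
t 2.88 at [ 0.5348 -0.2745  0.1992] yaw 28.05 off mm [-0.8  3.2 -2.4] len 4.0 twist -0.35 j7 [-0.2   0.33  0.75  1.56 -0.23  1.34  1.07] F [-1.   0.1  0.5] g 0.999
```

View pics/w1.png

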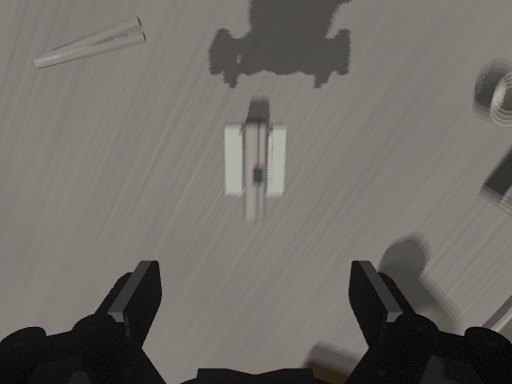

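The wrist image shows the case's narrow top edge at about (256,170), centred between the open fingers and aligned with them. It has some motion blur, so I'll check that the arm has settled.

```bash
python3 - <<'E'
from h import *
to([.537,-.271,.2],28.4)
o,p,d=snap('wrist','w2.png'); W=cloud('wrist',d,o)
q=W.reshape(-1,3); m=(abs(q[:,0]-.53)<.1)&(abs(q[:,1]+.26)<.1)
mm=m&(q[:,2]>.05)&(q[:,2]<.075)
print(cv2.minAreaRect((q[mm][:,:2]*1000).astype(np.float32)),np.median(q[mm],0))
to([.537,-.271,.05],28.4)
E
```

```text
t 2.88 at [ 0.5348 -0.2745  0.1992] yaw 28.05 off mm [-0.8  3.6 -2. ] len 4.0 twist -0.35 j7 [-0.2   0.33  0.75  1.56 -0.23  1.34  1.07] F [-1.   0.1  0.5] g 0.999
((537.0918579101562, -270.8360900878906), (22.058794021606445, 99.58662414550781), 28.353607177734375) [ 0.53518703 -0.26747138  0.06022742]
t 2.93 at [ 0.5354 -0.2714  0.1992] yaw 28.44 off mm [149.2   1.9   0.3] len 149.0 twist 0.04 j7 [-0.2   0.33  0.75  1.56 -0.22  1.34  1.07] F [ 0.6  2.1 -0.1] g 0.997
```

>>> send_rows(grip=[0, 0, 0, 0, 0], offset=[[40, 1, 0], [80, 1, 0], [115, 1, 0], [145, 1, 0], [160, 1, 0]], twist=[0, 0, 0, 0, 0])

```text
clock: 3.35
position: [0.5357, -0.265, 0.0358]
ee_rot: [0.359, 0.611, -0.359, 0.607]
ft_force: [1.1, 0.1, 0.5]
grip_width: 0.999
```

>>> send_rows(grip=[0, 0, 0, 0, 0], offset=[[5, 0, 0], [9, 0, 0], [9, 0, 0], [9, 0, 0], [9, 0, 0]], twist=[0, 0, 0, 0, 0])

```text
clock: 3.77
position: [0.5381, -0.268, 0.032]
ee_rot: [0.36, 0.608, -0.36, 0.609]
ft_force: [-0.1, -0.0, -0.5]
grip_width: 0.998
```

```bash
python3 - <<'E'
from h import *
to([.537,-.271,.03],28.4)
o,p,d=snap('wrist','w3.png'); W=cloud('wrist',d,o)
to([.537,-.271,.03],28.4)
E
```

```text
t 3.77 at [ 0.5381 -0.268   0.032 ] yaw 28.77 off mm [ 2.  -2.5  2.1] len 4.0 twist 0.37 j7 [-0.14  0.49  0.67  1.74 -0.35  1.03  1.16] F [-0.1 -0.  -0.5] g 0.998
t 3.82 at [ 0.538  -0.268   0.0318] yaw 28.77 off mm [ 1.8 -2.4  2.2] len 4.0 twist 0.37 j7 [-0.14  0.49  0.67  1.74 -0.35  1.03  1.16] F [ 1.1 -0.7  0.8] g 1.001
```

View pics/w3.png

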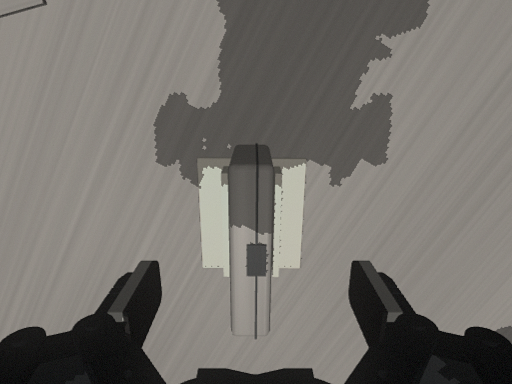

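The case's top spans columns 231–270 between the fingers, so the tool is off by about 2.4 mm. I'll correct that, then close.

>>> send_rows(grip=[0, 0, 60, 120, 200], offset=[[2, -2.4, 2], [2, -2.4, 2], [2, -2.4, 2], [2, -2.4, 2], [2, -2.4, 2]], twist=[0.4, 0.4, 0.4, 0.4, 0.4], newtons=60)

```text
clock: 4.23
position: [0.5361, -0.2707, 0.0286]
ee_rot: [0.362, 0.607, -0.362, 0.607]
ft_force: [-0.6, 0.7, 0.1]
grip_width: 0.605
```

>>> send_rows(grip=[255, 255, 255, 255, 255], offset=[[0, 0, 0], [0, 0, 0], [0, 0, 0], [0, 0, 0], [0, 0, 0]], twist=[0, 0, 0, 0, 0])

```text
clock: 4.65
position: [0.5361, -0.2707, 0.0286]
ee_rot: [0.362, 0.607, -0.362, 0.607]
ft_force: [0.6, 0.2, -0.0]
grip_width: -0.001
```

```bash
python3 - <<'E'
from h import *
to([.537,-.271,.03],28.4)
E
```

```text
t 4.65 at [ 0.5361 -0.2707  0.0286] yaw 28.35 off mm [-1.4  0.7  0.7] len 2.0 twist -0.05 j7 [-0.14  0.5   0.67  1.74 -0.35  1.03  1.16] F [ 0.6  0.2 -0. ] g -0.001
```

```bash
python3 - <<'E'
from h import *
o,p,d=snap('wrist','w4.png')
o,p,d=snap('scene','s1.png'); cv2.imwrite('pics/s1c.png',cv2.resize(p[130:260,110:300],None,fx=4,fy=4))
to([.537,-.271,.03],28.4)
E
```

```text
t 4.75 at [ 0.536  -0.2707  0.0285] yaw 28.35 off mm [-1.5  0.7  0.7] len 2.0 twist -0.05 j7 [-0.14  0.5   0.67  1.74 -0.35  1.03  1.16] F [ 0.2 -0.3 -0.5] g 0.004
```

View pics/w4.png

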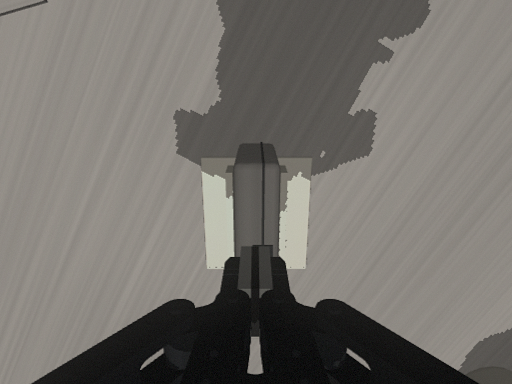

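View pics/s1c.png

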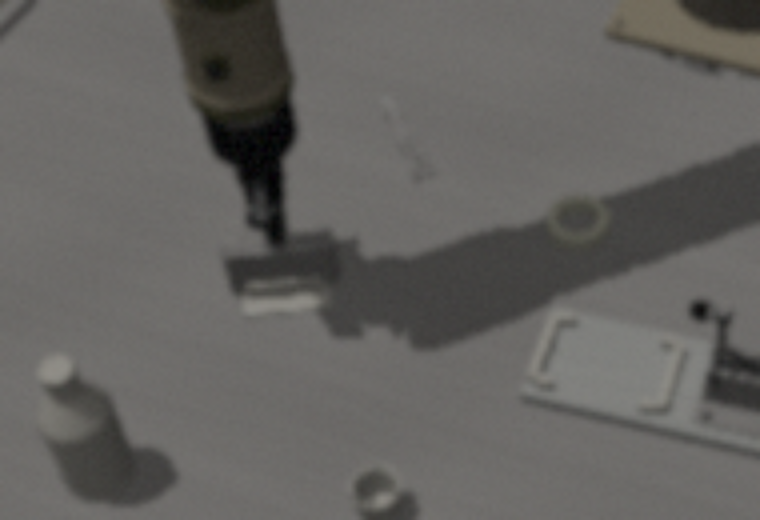

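```bash
python3 - <<'E'
from h import *
o,p,d=snap('wrist','w5.png'); W=cloud('wrist',d,o)
to([.537,-.271,.03],28.4)
R=Ro.from_quat(o['ee_rot']).as_matrix()
T=(W-o['position'])@R*1000
for r in [150,180,220,240,248,252,260,270,280,300]:
    print(r,'world',W[r,250].round(4),'tool',T[r,250].round(1),'d',d[r,250].round(3), 'L',T[r,215].round(0))
q=W.reshape(-1,3); m=(abs(q[:,0]-.53)<.1)&(abs(q[:,1]+.26)<.1)
mm=m&(q[:,2]>.05)&(q[:,2]<.075)&(T.reshape(-1,3)[:,2]>-30)
print(cv2.minAreaRect((q[mm][:,:2]*1000).astype(np.float32)),np.median(q[mm],0))
o,p,d=snap('scene','s2.png'); Ws=cloud('scene',d); 
rs=viewer.regions_of('case_center','scene')
print([ (r['score'],r['box']) for r in rs[:2]])
q=Ws[rs[0]['region']]; print(np.nanpercentile(q,[2,50,98],axis=0).round(3))
q=Ws.reshape(-1,3);m=(abs(q[:,0]-.53)<.06)&(abs(q[:,1]+.26)<.06)&(q[:,2]>.055)&(q[:,2]<.14)
print(np.sort(q[m][:,2])[::10].round(3))
E
```

```text
t 4.8 at [ 0.536  -0.2707  0.0285] yaw 28.35 off mm [-1.5  0.7  0.7] len 2.0 twist -0.05 j7 [-0.14  0.5   0.67  1.74 -0.35  1.03  1.16] F [-0.6 -0.2 -1.2] g 0.002
150 world [ 0.5107 -0.2289  0.0291] tool [ -0.5  -2.4 -48.9] d 0.18 L [ 30. -25. -43.]
180 world [ 0.5148 -0.2357  0.0601] tool [-31.6  -2.  -41. ] d 0.153 L [ 25. -25. -25.]
220 world [ 0.5243 -0.2535  0.0596] tool [-31.   -2.1 -20.7] d 0.16 L [ 24. -26.   3.]
240 world [ 0.5294 -0.263   0.0594] tool [-30.9  -2.2  -9.9] d 0.164 L [ 25. -27.  18.]
248 world [nan nan nan] tool [nan nan nan] d 0.0 L [ 24. -27.  23.]
252 world [ 0.5289 -0.2616  0.0744] tool [-45.8  -2.  -11.4] d 0.149 L [ 25. -27.  27.]
260 world [ 0.5287 -0.2612  0.0823] tool [-53.8  -1.9 -11.9] d 0.141 L [ 24. -27.  33.]
270 world [ 0.5292 -0.2619  0.0889] tool [-60.4  -1.8 -11.1] d 0.135 L [ 29. -28.  44.]
280 world [ 0.5291 -0.2616  0.0966] tool [-68.   -1.7 -11.4] d 0.128 L [ 27. -28.  51.]
300 world [ 0.5311 -0.2651  0.1034] tool [-74.9  -1.6  -7.3] d 0.123 L [-82. -14. -12.]
((540.9111328125, -279.74139404296875), (25.024105072021484, 80.4718017578125), 28.33579444885254) [ 0.52848456 -0.25620208  0.06031568]
[(0.59, [166.1, 190.5, 26.9, 11.4])]
[[ 0.516 -0.309  0.018]
 [ 0.546 -0.265  0.048]
 [ 0.57  -0.225  0.064]]
[0.055 0.056 0.057 0.058 0.059 0.059 0.06  0.06  0.061 0.061 0.062 0.063
 0.065 0.077 0.084 0.094 0.117 0.132]
```

```bash
python3 - <<'E'
from h import *
m=viewer.camera_model('wrist'); K=np.array(m['camera_matrix']); C=np.linalg.inv(np.array(m['mount']))
def pt(x): q=C[:3,:3]@np.array(x)/1000+C[:3,3]; return (K@q)[:2]/q[2], q[2]
for x in [(0,0,0),(0,0,-11),(-19,0,-11),(-30,0,-11),(-40,0,-11),(-13,42,0),(-13,42,-11),(-13,42,11),(-40,42,-11)]: print(x,pt(x))
p=cv2.imread('pics/w5.png'); cv2.imwrite('pics/w5c.png',cv2.resize(p[200:384,170:340],None,fx=3.2,fy=3.2,interpolation=cv2.INTER_CUBIC)*1)
o=monitor.get_obs(); print(manip.tcp_to_grasp)
R=Ro.from_quat(o['ee_rot']).as_matrix()
for x in [(0,0,0),(-30,0,0),(-60,0,0)]:
    print(proj('scene',[o['position']+R@np.array(x)/1000]))
s=cv2.imread('pics/s2.png'); cv2.imwrite('pics/s2c.png',cv2.resize(s[160:220,150:220],None,fx=8,fy=8,interpolation=cv2.INTER_CUBIC))
E
```

```text
(0, 0, 0) (array([254.45365523, 231.62658553]), np.float64(0.1960985344330663))
(0, 0, -11) (array([254.43977744, 214.38333689]), np.float64(0.19254395905823002))
(-19, 0, -11) (array([254.43619422, 228.00362359]), np.float64(0.17456331119328686))
(-30, 0, -11) (array([254.43376094, 237.25284516]), np.float64(0.1641534624293724))
(-40, 0, -11) (array([254.43126467, 246.74147123]), np.float64(0.1546899635530865))
(-13, 42, 0) (array([330.15863016, 241.57444309]), np.float64(0.1838209116434958))
(-13, 42, -11) (array([331.63659305, 223.35294362]), np.float64(0.1802663362686595))
(-13, 42, 11) (array([328.73674216, 259.10460674]), np.float64(0.18737548701833207))
(-40, 42, -11) (array([344.38004316, 246.67251239]), np.float64(0.15471488930268765))
0.0187
[[180.41204409 195.4238752 ]]
[[179.16989679 190.097349  ]]
[[177.88817006 184.60109989]]
```

View pics/w5c.png

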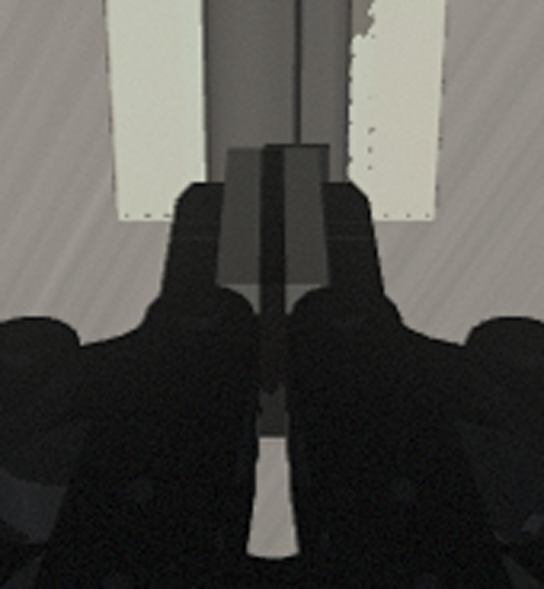

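View pics/s2c.png

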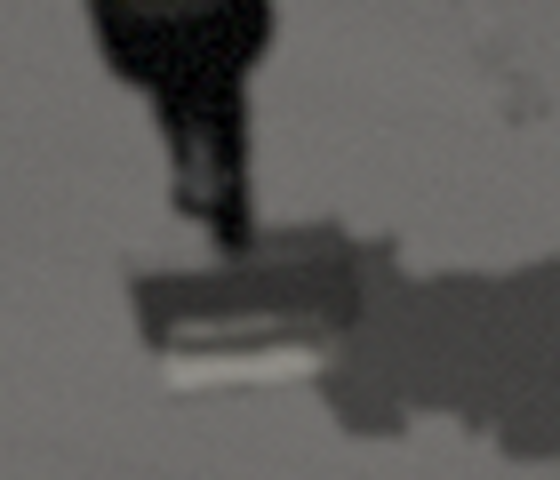

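The crop shows the shut fingertips just above the case's top edge, about 35 mm behind the reported TCP, so the grasp missed on height. Nothing has moved. I'll open and measure where the tips really are.

>>> send_rows(grip=[100, 60, 0, 0, 0], offset=[[-3, 0, 0], [-3, 0, 0], [0, 0.5, 0], [0, 0.5, 0], [0, 0.5, 0]], twist=[0, 0, 0, 0, 0])

```text
clock: 5.32
position: [0.5363, -0.2703, 0.0283]
ee_rot: [0.362, 0.607, -0.362, 0.607]
ft_force: [-0.1, -0.2, 0.2]
grip_width: 0.708
```

```bash
python3 - <<'E'
from h import *
o,p,d=snap('wrist','w6.png'); W=cloud('wrist',d,o)
to([.537,-.271,.03],28.4)
R=Ro.from_quat(o['ee_rot']).as_matrix()
T=(W-o['position'])@R*1000
for r in [255,258,262,264,266,270,280,290,300]:
    print(r,[ (c,T[r,c].round(0)) for c in (150,155,157,352,356,362)])
q=T.reshape(-1,3); m=(abs(q[:,2])<20)&(q[:,0]<-5)&(abs(q[:,1])>15)&(q[:,0]>-100)
print(np.sort(q[m][:,0])[::-1][:3000:200].round(0))
E
```

```text
t 5.37 at [ 0.5364 -0.2704  0.0284] yaw 28.35 off mm [-1.6  0.3  0.8] len 2.0 twist -0.05 j7 [-0.14  0.5   0.67  1.74 -0.35  1.03  1.16] F [0.8 0.1 0.6] g 0.793
255 [(150, array([ 28., -73.,  31.])), (155, array([ 27., -70.,  31.])), (157, array([ 28., -69.,  31.])), (352, array([29., 69., 32.])), (356, array([27., 71., 31.])), (362, array([29., 76., 32.]))]
258 [(150, array([ 28., -73.,  33.])), (155, array([ 27., -70.,  33.])), (157, array([ 29., -69.,  34.])), (352, array([28., 69., 34.])), (356, array([28., 72., 34.])), (362, array([28., 76., 34.]))]
262 [(150, array([ 28., -74.,  36.])), (155, array([ 28., -70.,  37.])), (157, array([ 28., -69.,  36.])), (352, array([nan, nan, nan])), (356, array([28., 72., 37.])), (362, array([28., 76., 37.]))]
264 [(150, array([ 28., -74.,  38.])), (155, array([ 28., -71.,  39.])), (157, array([ 28., -69.,  38.])), (352, array([29., 69., 39.])), (356, array([28., 72., 38.])), (362, array([27., 76., 38.]))]
266 [(150, array([ 28., -74.,  40.])), (155, array([ 28., -71.,  40.])), (157, array([-51., -43.,  -8.])), (352, array([-52.,  43.,  -8.]))
[... 271 characters left out ...]
80 [(150, array([-62., -43.,  -7.])), (155, array([-62., -41.,  -7.])), (157, array([-62., -40.,  -7.])), (352, array([-62.,  40.,  -7.])), (356, array([-62.,  41.,  -7.])), (362, array([28., 78., 52.]))]
290 [(150, array([-69., -41.,  -7.])), (155, array([-75., -36., -12.])), (157, array([-74., -36., -11.])), (352, array([-75.,  36., -12.])), (356, array([-69.,  39.,  -7.])), (362, array([-69.,  42.,  -8.]))]
300 [(150, array([-82., -36., -13.])), (155, array([-82., -34., -12.])), (157, array([-79., -35., -10.])), (352, array([-79.,  35., -10.])), (356, array([-82.,  35., -12.])), (362, array([-82.,  37., -12.]))]
[-41. -46. -49. -51. -52. -54. -56. -58. -59. -61. -62. -64. -65. -67.
 -68.]
```

The camera's depth puts the shut tips about 37 mm behind the reported TCP, with the tray still reading z = 0. I'll treat tip z as reported z + 0.037 and lower by 31 mm.

>>> send_rows(grip=[0, 0, 0, 0, 0], offset=[[10, 0.3, 0], [20, 0.3, 0], [31, 0.3, 0], [31, 0.3, 0], [31, 0.3, 0]], twist=[0, 0, 0, 0, 0])

```text
clock: 5.78
position: [0.5358, -0.2701, -0.0037]
ee_rot: [0.362, 0.608, -0.363, 0.606]
ft_force: [0.5, -0.6, -0.6]
grip_width: 1.0
```

>>> send_rows(grip=[50, 100, 140, 180, 255], offset=[[0, 0, 0], [0, 0, 0], [0, 0, 0], [0, 0, 0], [0, 0, 0]], twist=[0, 0, 0, 0, 0])

```text
clock: 6.2
position: [0.5369, -0.2704, -0.0022]
ee_rot: [0.362, 0.607, -0.362, 0.607]
ft_force: [0.3, 0.9, -0.4]
grip_width: 0.296
```

>>> send_rows(grip=[255, 255, 255, 255, 255], offset=[[0, 0, 0], [0, 0, 0], [0, 0, 0], [0, 0, 0], [0, 0, 0]], twist=[0, 0, 0, 0, 0])

```text
clock: 6.62
position: [0.5371, -0.2705, -0.002]
ee_rot: [0.362, 0.607, -0.362, 0.607]
ft_force: [-0.6, 0.5, 6.2]
grip_width: 0.246
```

```bash
python3 - <<'E'
from h import *
o,p,d=snap('wrist','w7.png')
to([.541,-.135,.1],0)
E
```

```text
t 6.67 at [ 0.537  -0.2705 -0.002 ] yaw 28.35 off mm [-102.    67.9 -117.3] len 170.0 twist 28.35 j7 [-0.12  0.54  0.65  1.75 -0.38  0.98  1.18] F [-1.3  1.4  5.2] g 0.242
```

View pics/w7.png

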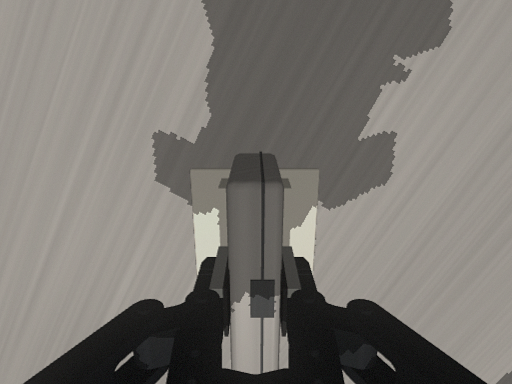

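The case is gripped, with 20.8 mm measured between the pads at columns 228–283. Now I'll lift it.

>>> send_rows(grip=[255, 255, 255, 255, 255], offset=[[-8, 0, 0], [-20, 0, 0], [-40, 0, 0], [-65, 0, 0], [-80, 0, 0]], twist=[0, 0, 0, 0, 0])

```text
clock: 7.08
position: [0.5371, -0.2709, 0.0804]
ee_rot: [0.363, 0.607, -0.362, 0.608]
ft_force: [1.0, -0.3, -2.4]
grip_width: 0.25
```

```bash
python3 - <<'E'
from h import *
to([.530,-.135,.07],0)
E
```

```text
t 7.08 at [ 0.5371 -0.2709  0.0804] yaw 28.32 off mm [  10.3   58.2 -123. ] len 136.0 twist 28.32 j7 [-0.17  0.44  0.71  1.7  -0.31  1.12  1.12] F [ 1.  -0.3 -2.4] g 0.25
```

>>> send_rows(grip=[255, 255, 255, 255, 255], offset=[[2, 12, -25], [4, 25, -50], [6, 37, -76], [8, 49, -102], [10, 58, -123]], twist=[5, 11, 17, 23, 28.3])

```text
clock: 7.5
position: [0.5292, -0.1321, 0.0681]
ee_rot: [0.501, 0.499, -0.501, 0.499]
ft_force: [1.0, 0.2, -2.7]
grip_width: 0.248
```

>>> send_rows(grip=[255, 255, 255, 255, 255], offset=[[15, 0, 0], [30, 0, 0], [45, 0, 0], [55, 0, 0], [55, 0, 0]], twist=[0, 0, 0, 0, 0])

```text
clock: 7.92
position: [0.5281, -0.1342, 0.0112]
ee_rot: [0.499, 0.501, -0.5, 0.499]
ft_force: [-0.3, 0.7, -2.4]
grip_width: 0.246
```

```bash
python3 - <<'E'
from h import *
o,p,d=snap('wrist','w8.png'); W=cloud('wrist',d,o)
R=Ro.from_quat(o['ee_rot']).as_matrix(); T=(W-o['position'])@R*1000
q=T[:,200:320].reshape(-1,3); m=(q[:,2]<-20)&(q[:,2]>-60)&(abs(q[:,1])<15)
print('case top tool x',np.nanpercentile(q[m][:,0],[5,25,50,75,95]).round(1))
to([.530,-.135,-.006],0)
E
```

```text
case top tool x [-63.  -62.3 -61.3 -20.1  11.4]
t 7.97 at [ 0.5287 -0.1346  0.0123] yaw 0.03 off mm [18.3  1.3  0.4] len 18.0 twist 0.03 j7 [-0.46  0.42  0.75  1.9  -0.35  0.96  0.45] F [-0.9 -0.9 -2.4] g 0.247
```

View pics/w8.png

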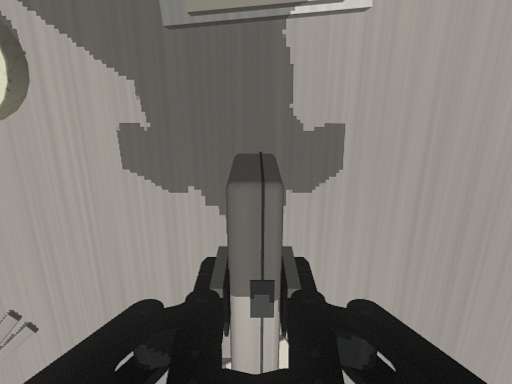

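The case is upright in the grip with its underside about 18 mm above the tray. I'll lower it gently to contact.

>>> send_rows(grip=[255, 255, 255, 255, 255], offset=[[5, 0, 0], [10, 0, 0], [14, 0, 0], [16, 0, 0], [17.5, 0, 0]], twist=[0, 0, 0, 0, 0])

```text
clock: 8.38
position: [0.5293, -0.1346, -0.0051]
ee_rot: [0.5, 0.5, -0.5, 0.5]
ft_force: [-0.1, 1.1, -2.3]
grip_width: 0.244
```

>>> send_rows(grip=[255, 255, 255, 255, 255], offset=[[0, 0, 0], [0.5, 0, 0], [0.5, 0, 0], [0.5, 0, 0], [0.5, 0, 0]], twist=[0, 0, 0, 0, 0])

```text
clock: 8.8
position: [0.5295, -0.1346, -0.0053]
ee_rot: [0.5, 0.5, -0.5, 0.5]
ft_force: [-0.4, -0.4, -1.9]
grip_width: 0.248
```

>>> send_rows(grip=[255, 255, 255, 255, 255], offset=[[0.5, 0, 0], [1, 0, 0], [1.5, 0, 0], [1.5, 0, 0], [1.5, 0, 0]], twist=[0, 0, 0, 0, 0])

```text
clock: 9.22
position: [0.5296, -0.1345, -0.006]
ee_rot: [0.5, 0.5, -0.5, 0.5]
ft_force: [-5.5, 1.4, 10.0]
grip_width: 0.245
```

>>> send_rows(grip=[255, 200, 150, 100, 60], offset=[[-0.8, 0, 0], [-0.8, 0, 0], [-0.8, 0, 0], [-0.8, 0, 0], [-0.8, 0, 0]], twist=[0, 0, 0, 0, 0])

```text
clock: 9.63
position: [0.5296, -0.1346, -0.0061]
ee_rot: [0.5, 0.5, -0.5, 0.5]
ft_force: [-0.0, -0.8, -1.2]
grip_width: 0.665
```

>>> send_rows(grip=[60, 60, 60, 60, 60], offset=[[0, 0, 0], [-10, 0, 0], [-25, 0, 0], [-45, 0, 0], [-65, 0, 0]], twist=[0, 0, 0, 0, 0])

```text
clock: 10.05
position: [0.5291, -0.1348, 0.0601]
ee_rot: [0.5, 0.5, -0.5, 0.5]
ft_force: [1.1, -0.2, 0.5]
grip_width: 0.76
```

```bash
python3 - <<'E'
from h import *
o,p,d=snap('wrist','w9.png'); W=cloud('wrist',d,o)
q=W.reshape(-1,3); mm=(abs(q[:,0]-.53)<.05)&(abs(q[:,1]+.135)<.07)&(q[:,2]>.045)&(q[:,2]<.07)
print(cv2.minAreaRect((q[mm][:,:2]*1000).astype(np.float32)),np.median(q[mm],0))
to([.485,-.135,.06],0)
E
```

```text
((529.1770629882812, -135.51593017578125), (22.103708267211914, 100.60588836669922), 0.008680234663188457) [ 0.529224   -0.12776515  0.05616913]
t 10.1 at [ 0.5314 -0.1356  0.0639] yaw -0.01 off mm [  3.7 -46.4  -0.6] len 47.0 twist -0.01 j7 [-0.5   0.35  0.79  1.86 -0.29  1.05  0.41] F [ 3.5 -2.2  3.8] g 0.767
```

View pics/w9.png

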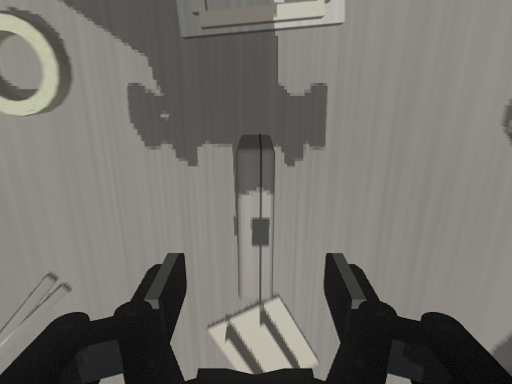

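The case stands free and upright at (0.529, -0.1355). Next I'll close the fingers, move to its -x side and lower beside its upper part.

>>> send_rows(grip=[120, 255, 255, 255, 255], offset=[[0, -15, 0], [0, -32, 0], [0, -50, 0], [15, -50, 0], [35, -50, 0]], twist=[0, 0, 0, 0, 0])

```text
clock: 10.52
position: [0.4804, -0.1346, 0.0254]
ee_rot: [0.501, 0.499, -0.498, 0.501]
ft_force: [1.5, 0.7, -0.2]
grip_width: 0.053
```

>>> send_rows(grip=[255, 255, 255, 255, 255], offset=[[10, 0, 0], [15, 0, 0], [15, 0, 0], [15, 0, 0], [15, 0, 0]], twist=[0, 0, 0, 0, 0])

```text
clock: 10.93
position: [0.48, -0.1349, 0.0096]
ee_rot: [0.5, 0.5, -0.5, 0.5]
ft_force: [-0.1, -0.4, 0.5]
grip_width: 0.002
```

```bash
python3 - <<'E'
from h import *
o,p,d=snap('wrist','w10.png'); W=cloud('wrist',d,o)
to([.51,-.135,.01],0)
E
```

```text
t 10.98 at [ 0.48   -0.1348  0.0096] yaw 0.04 off mm [-0.4 30.   0.2] len 30.0 twist 0.04 j7 [-0.51  0.32  0.79  2.02 -0.29  0.91  0.43] F [-1.1  0.4  0.3] g 0.001
```

View pics/w10.png

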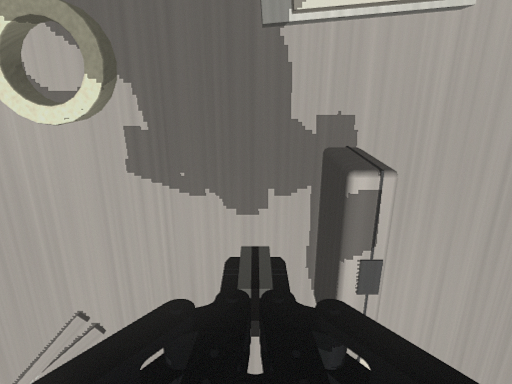

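The shut fingers (column 255) sit to the left of the upright case (column 320 onward). Now I'll push towards +x.

>>> send_rows(grip=[255, 255, 255, 255, 255], offset=[[0, 10, 0], [0, 18, 0], [0, 24, 0], [0, 29, 0], [0, 34, 0]], twist=[0, 0, 0, 0, 0])

```text
clock: 11.4
position: [0.514, -0.1346, 0.0088]
ee_rot: [0.5, 0.5, -0.5, 0.5]
ft_force: [-1.0, 0.2, 0.8]
grip_width: 0.003
```

>>> send_rows(grip=[255, 255, 255, 255, 255], offset=[[0, 4, 0], [0, 8, 0], [0, 12, 0], [0, 16, 0], [0, 20, 0]], twist=[0, 0, 0, 0, 0])

```text
clock: 11.82
position: [0.5338, -0.1345, 0.0089]
ee_rot: [0.5, 0.5, -0.5, 0.5]
ft_force: [-0.2, -0.7, -0.7]
grip_width: 0.002
```

```bash
python3 - <<'E'
from h import *
o,p,d=snap('wrist','w11.png'); W=cloud('wrist',d,o)
to([.51,-.135,.01],0)
E
```

```text
t 11.87 at [ 0.5345 -0.1344  0.0089] yaw 0.08 off mm [ -1.1 -24.5   0.6] len 24.0 twist 0.08 j7 [-0.46  0.44  0.75  1.89 -0.36  0.95  0.46] F [0.6 1.3 0.4] g -0.0
```

View pics/w11.png

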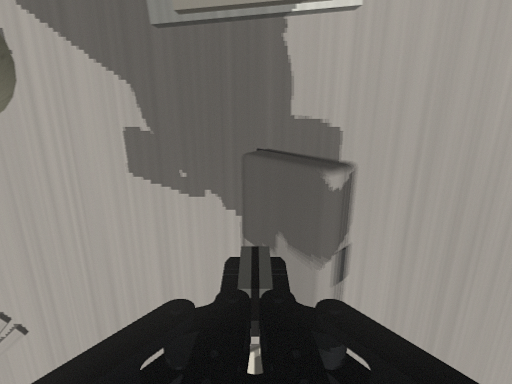

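The case is toppling in the picture (blurred). I'll raise, open and move over it.

>>> send_rows(grip=[255, 255, 255, 200, 100], offset=[[-20, 0, 0], [-40, 0, 0], [-70, 5, 0], [-100, 15, 0], [-110, 30, 0]], twist=[0, 0, 0, 0, 0])

```text
clock: 12.28
position: [0.5648, -0.1354, 0.1232]
ee_rot: [0.501, 0.499, -0.499, 0.501]
ft_force: [-0.2, -1.2, 0.4]
grip_width: 0.276
```

>>> send_rows(grip=[0, 0, 0, 0, 0], offset=[[0, 0, 0], [0, 0, 0], [0, 0, 0], [0, 0, 0], [0, 0, 0]], twist=[0, 0, 0, 0, 0])

```text
clock: 12.7
position: [0.5624, -0.1346, 0.118]
ee_rot: [0.5, 0.501, -0.5, 0.5]
ft_force: [0.2, 0.9, 0.1]
grip_width: 0.976
```

```bash
python3 - <<'E'
from h import *
o,p,d=snap('wrist','w12.png'); W=cloud('wrist',d,o)
q=W.reshape(-1,3); mm=(abs(q[:,0]-.56)<.08)&(abs(q[:,1]+.135)<.09)&(q[:,2]>.012)&(q[:,2]<.035)
print(cv2.minAreaRect((q[mm][:,:2]*1000).astype(np.float32)),np.median(q[mm],0))
to([.51,-.135,.01],0)
o,p,d=snap('top','t2.png'); W=cloud('top',d)
q=W.reshape(-1,3); mm=(abs(q[:,0]-.56)<.08)&(abs(q[:,1]+.135)<.09)&(q[:,2]>.012)&(q[:,2]<.035)
print(cv2.minAreaRect((q[mm][:,:2]*1000).astype(np.float32)),np.median(q[mm],0))
cv2.imwrite('pics/t2c.png',cv2.resize(p[100:280,160:420],None,fx=3,fy=3,interpolation=cv2.INTER_CUBIC))
print(viewer.spot_point('nest','top'))
E
```

```text
((570.6136474609375, -135.00762939453125), (56.047889709472656, 99.44048309326172), 0.04863939806818962) [ 0.5706153  -0.13021662  0.02221257]
t 12.75 at [ 0.5626 -0.1345  0.1182] yaw 0.03 off mm [108.3 -52.5   0.5] len 120.0 twist 0.03 j7 [-0.5   0.36  0.81  1.72 -0.28  1.18  0.38] F [ 0.7 -0.6 -0.3] g 1.002
((571.5884399414062, -95.44859313964844), (19.843238830566406, 50.13618850708008), 87.82048034667969) [ 0.57885795 -0.09148629  0.0203892 ]
[{'position': [253.9, 184.8], 'score': 0.56}]
```

View pics/w12.png

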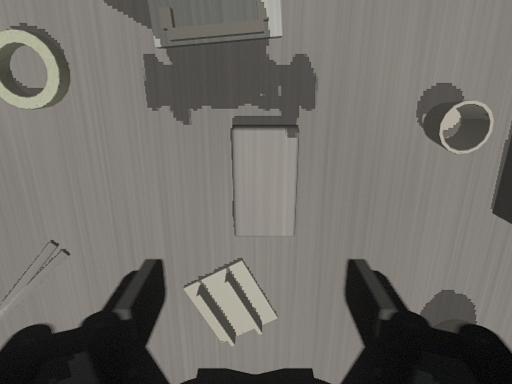

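View pics/t2c.png

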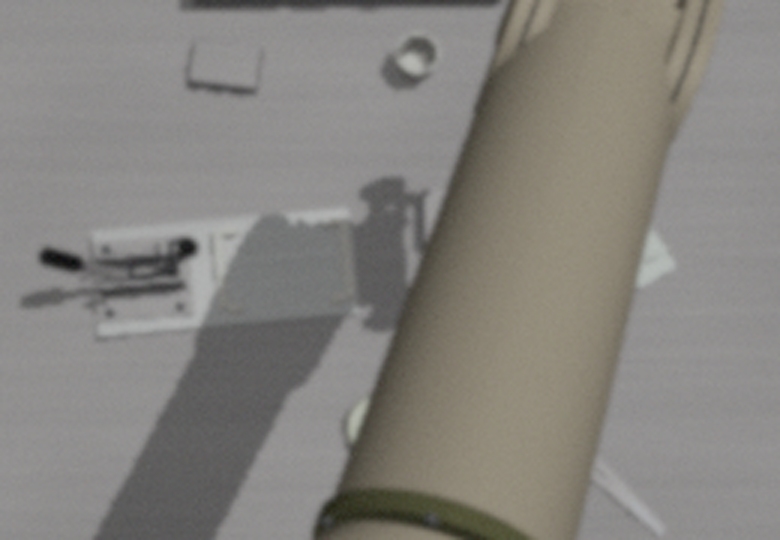

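The case lies flat at (0.5706, -0.135), yaw 0, and the fingers are clear of it. Before grasping I'll look at the nest closely with the wrist camera.

>>> send_rows(grip=[0, 0, 0, 0, 0], offset=[[-10, -7, -38], [-20, -15, -77], [-30, -23, -116], [-40, -31, -155], [-42, -37, -190]], twist=[0, 0, 0, 0, 0])

```text
clock: 13.27
position: [0.526, 0.0578, 0.1624]
ee_rot: [0.5, 0.5, -0.499, 0.5]
ft_force: [1.0, -0.4, 0.5]
grip_width: 0.998
```

>>> send_rows(grip=[0, 0, 0, 0, 0], offset=[[0, 0, -10], [0, 0, -15], [0, 0, -15], [0, 0, -15], [0, 0, -15]], twist=[0, 0, 0, 0, 0])

```text
clock: 13.68
position: [0.5264, 0.0682, 0.1607]
ee_rot: [-0.5, -0.499, 0.501, -0.5]
ft_force: [0.2, -0.4, -0.1]
grip_width: 0.999
```

```bash
python3 - <<'E'
from h import *
o,p,d=snap('wrist','w13.png'); W=cloud('wrist',d,o); np.save('Ww13.npy',W)
to([.51,-.135,.01],0)
for t in('nest','handle_pivot','handle_tip','clamp_pad'):
    for r in viewer.spot_point(t,'wrist')[:2]:
        print(t,r, ray_z('wrist',r['position'],.012,o) if t=='nest' else '')
q=W.reshape(-1,3); m=(abs(q[:,0]-.526)<.1)&(abs(q[:,1]-.034)<.1)
print(np.histogram(q[m][:,2],bins=np.arange(-.004,.04,.002)))
E
```

```text
t 13.73 at [0.5264 0.0684 0.1607] yaw -0.12 off mm [150.8 -15.9 203.3] len 254.0 twist -0.12 j7 [-0.89  0.17  0.75  1.79 -0.12  1.23 -0.11] F [-0.3  0.3 -0.2] g 1.001
nest {'position': [254.8, 192.4], 'score': 0.91} [0.5263534  0.04332385 0.012     ]
handle_pivot {'position': [238.5, 13.4], 'score': 0.88} 
clamp_pad {'position': [243.2, 93.7], 'score': 0.65} 
(array([   11,  6462, 11491,   167,     0,     0,     2,  3871,  7561,
         367,   124,    83,   586,   860,     7,     0,     0,     0,
           0,     0,     0]), array([-0.004, -0.002,  0.   ,  0.002,  0.004,  0.006,  0.008,  0.01 ,
        0.012,  0.014,  0.016,  0.018,  0.02 ,  0.022,  0.024,  0.026,
        0.028,  0.03 ,  0.032,  0.034,  0.036,  0.038]))
```

View pics/w13.png

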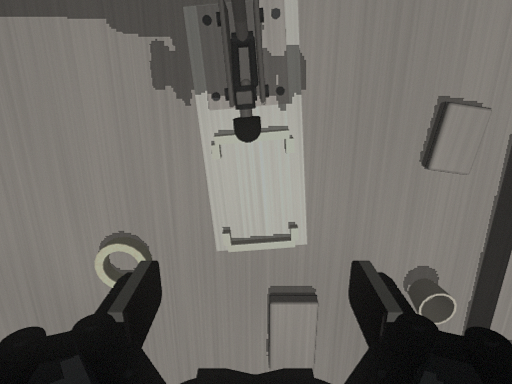

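```bash
python3 - <<'E'
from h import *
W=np.load('Ww13.npy'); p=cv2.imread('pics/w13.png')
cv2.imwrite('pics/w13c.png',cv2.resize(p[80:260,180:330],None,fx=3.3,fy=3.3,interpolation=cv2.INTER_CUBIC))
q=W.reshape(-1,3); m=(abs(q[:,0]-.526)<.08)&(abs(q[:,1]-.04)<.09)&(q[:,2]>.017)&(q[:,2]<.026)
P=q[m]*1000
print(cv2.minAreaRect(P[:,:2].astype(np.float32)))
# base top edges z .010-.014
mb=(abs(q[:,0]-.526)<.08)&(q[:,1]>-.06)&(q[:,1]<.19)&(q[:,2]>.009)&(q[:,2]<.015); B=q[mb]*1000
# per y slice min/max x
ys=np.arange(-20,100,10); lo=[];hi=[]
for y in ys:
    s=B[abs(B[:,1]-y)<3][:,0]; lo.append(np.percentile(s,.5));hi.append(np.percentile(s,99.5))
print(np.round(lo,1),np.round(hi,1)); mid=(np.array(lo)+hi)/2
print('lo',np.polyfit(ys,lo,1),'hi',np.polyfit(ys,hi,1))
# end edge
for x in range(485,580,10):
    s=B[abs(B[:,0]-x)<3][:,1]; f=P[abs(P[:,0]-x)<3][:,1]
    lowf=f[f<20]; hif=f[f>60]
    print(x, 'base end',np.percentile(s,.5).round(1) if len(s) else None,'low fence',(lowf.min().round(1),lowf.max().round(1)) if len(lowf) else None,'hi',(hif.min().round(1),hif.max().round(1)) if len(hif) else None)
E
```

```text
((526.6451416015625, 56.938987731933594), (79.93402862548828, 149.91323852539062), 4.704024791717529)
[483.3 482.7 481.9 481.3 479.8 479.1 478.7 477.8 476.6 476.  475.4 474.2] [553.5 582.2 580.6 579.9 579.6 578.1 577.7 577.2 575.7 575.2 574.8 573.4]
lo [-8.32640858e-02  4.81811021e+02] hi [2.99552352e-02 5.74614558e+02]
485 base end -23.2 low fence None hi (np.float64(81.1), np.float64(103.1))
495 base end -22.6 low fence (np.float64(-19.1), np.float64(1.9)) hi (np.float64(82.0), np.float64(103.9))
505 base end -12.0 low fence (np.float64(-19.9), np.float64(-11.4)) hi (np.float64(96.6), np.float64(104.9))
515 base end -10.9 low fence (np.float64(-18.6), np.float64(-10.4)) hi (np.float64(97.7), np.float64(98.8))
525 base end -10.5 low fence (np.float64(-18.2), np.float64(-9.5)) hi (np.float64(98.7), np.float64(100.5))
535 base end -9.4 low fence (np.float64(-17.6), np.float64(-8.5)) hi (np.float64(99.4), np.float64(107.3))
545 base end -8.4 low fence (np.float64(-16.4), np.float64(-7.9)) hi (np.float64(100.3), np.float64(108.2))
555 base end -8.0 low fence (np.float64(-15.5), np.float64(-7.1)) hi (np.float64(86.7), np.float64(109.0))
565 base end -5.0 low fence (np.float64(-14.9), np.float64(7.9)) hi (np.float64(87.7), np.float64(101.2))
575 base end -16.4 low fence None hi None
```

View pics/w13c.png

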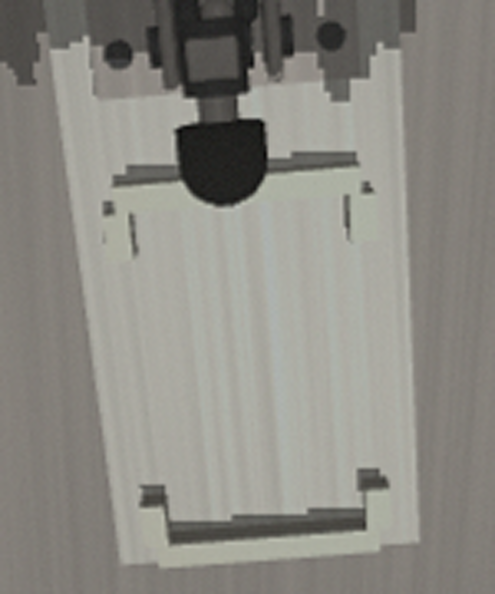

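```bash
python3 - <<'E'
from h import *
W=np.load('Ww13.npy'); q=W.reshape(-1,3)*1000
a=np.radians(4.8); X=np.array([-np.sin(a),np.cos(a)]); Y=np.array([-np.cos(a),-np.sin(a)])
D=q[:,:2]-[528,44.6]; u=D@X; v=D@Y
m=(q[:,2]>18)&(q[:,2]<26)
for lo,hi in((-50,-44),(44,50)):
    s=v[m&(u>lo)&(u<hi)]; print(lo,np.sort(s[s>0])[[0,3,-4,-1]].round(1),np.sort(s[s<0])[[0,3,-4,-1]].round(1))
for lo,hi in((-20,-10),(-10,0),(0,10),(10,20)):
    s=u[m&(v>lo)&(v<hi)&(abs(u)<64)]; print(lo,np.sort(s[s>0])[[0,3,-4,-1]].round(1) if (s>0).sum()>5 else '',np.sort(s[s<0])[[0,3,-4,-1]].round(1))
s=q[(q[:,2]>20)&(q[:,2]<26)&(abs(u)<58)&(abs(v)<40)]; print(np.median(s[:,2]))
E
```

```text
-50 [ 32.3  32.6 171.5 173.1] [-260.4 -259.8  -31.7  -31.6]
44 [32.2 32.4 39.9 40.1] [-224.2 -223.3  -31.9  -31.7]
-20 [53.6 53.9 61.6 61.8] [-62.5 -62.4 -54.1 -53.9]
-10 [53.5 54.1 60.9 61.8] [-62.4 -61.7 -53.9 -53.6]
0  [-62.5 -61.9 -54.  -53.6]
10 [53.7 54.  61.5 61.9] [-62.3 -61.9 -54.  -53.8]
22.196565588547593
```

The nest is fitted: centre (0.5277, 0.0446), jaw yaw 4.8°, with fences at ±54 and lugs at ±32 as described. I'll grasp the case 24 mm off centre, towards the end away from the clamp.

```bash
python3 -c "
from h import *
to([.5706,-.159,.06],0)"
```

```text
t 13.93 at [0.5263 0.0696 0.1608] yaw -0.02 off mm [100.8  44.4 228.6] len 254.0 twist -0.02 j7 [-0.89  0.17  0.75  1.79 -0.12  1.23 -0.11] F [-1.2  1.   0.6] g 1.0
```

>>> send_rows(grip=[0, 0, 0, 0, 0], offset=[[5, 7, 38], [10, 15, 76], [20, 23, 114], [30, 31, 152], [45, 38, 190]], twist=[0, 0, 0, 0, 0])

```text
clock: 14.35
position: [0.5653, -0.1215, 0.1163]
ee_rot: [0.5, 0.5, -0.499, 0.501]
ft_force: [0.8, 0.9, 0.2]
grip_width: 1.003
```

>>> send_rows(grip=[0, 0, 0, 0, 0], offset=[[25, 4, 25], [55, 6.4, 38.6], [80, 6.4, 38.6], [95, 6.4, 38.6], [95, 6.4, 38.6]], twist=[0, 0, 0, 0, 0])

```text
clock: 14.77
position: [0.5683, -0.1582, 0.0174]
ee_rot: [0.499, 0.501, -0.501, 0.499]
ft_force: [-1.3, -0.3, 0.5]
grip_width: 0.999
```

```bash
python3 - <<'E'
from h import *
o,p,d=snap('wrist','w14.png'); W=cloud('wrist',d,o)
q=W.reshape(-1,3); mm=(abs(q[:,0]-.57)<.05)&(abs(q[:,1]+.135)<.07)&(q[:,2]>.015)&(q[:,2]<.03)
print(cv2.minAreaRect((q[mm][:,:2]*1000).astype(np.float32)))
to([.5706,-.159,-.031],0)
E
```

```text
((570.6561889648438, -135.479248046875), (100.02240753173828, 56.24641418457031), 89.93966674804688)
t 14.82 at [ 0.5696 -0.1583  0.0196] yaw 0.02 off mm [50.6  1.2  0.7] len 51.0 twist 0.02 j7 [-0.4   0.52  0.75  1.77 -0.41  1.02  0.51] F [-0.4 -0.3  1.1] g 1.0
```

View pics/w14.png

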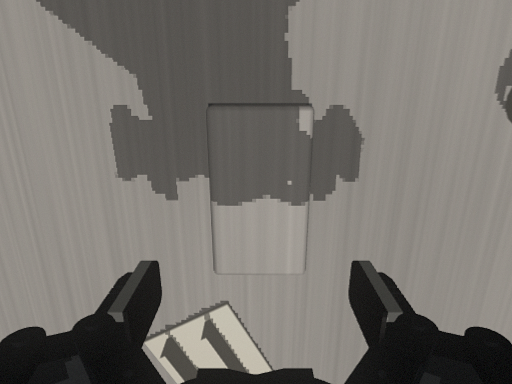

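>>> send_rows(grip=[0, 0, 0, 0, 0], offset=[[15, 1, 0.5], [30, 1, 0.5], [40, 1, 0.5], [46, 1, 0.5], [50, 1, 0.5]], twist=[0, 0, 0, 0, 0])

```text
clock: 15.23
position: [0.572, -0.1585, -0.0293]
ee_rot: [0.5, 0.5, -0.5, 0.5]
ft_force: [-0.7, -0.4, -0.2]
grip_width: 0.995
```

```bash
python3 - <<'E'
from h import *
o,p,d=snap('wrist','w15.png'); W=cloud('wrist',d,o)
to([.5706,-.159,-.031],0)
R=Ro.from_quat(o['ee_rot']).as_matrix(); T=(W-o['position'])@R*1000
q=T.reshape(-1,3); w=W.reshape(-1,3); m=(abs(q[:,2])<12)&(abs(abs(q[:,1])-43)<5)&(w[:,2]>.006)
print('finger low z',np.sort(w[m][:,2])[:60:5].round(4))
E
```

```text
t 15.28 at [ 0.5717 -0.1584 -0.0297] yaw 0.06 off mm [ 1.3 -1.1  0.6] len 2.0 twist 0.06 j7 [-0.36  0.59  0.71  1.79 -0.47  0.94  0.55] F [-0.7  0.9 -1.1] g 1.001
finger low z [0.0189 0.0198 0.0199 0.0202 0.0203 0.0205 0.0205 0.0206 0.0206 0.0208
 0.0209 0.021 ]
```

View pics/w15.png

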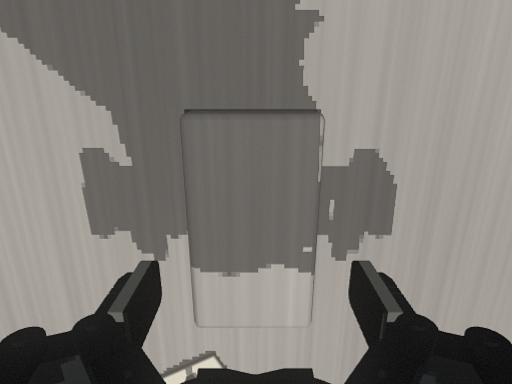

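The open fingertips are about 19.5 mm above the tray, with the case centred between them (columns 185–320). I'll go 4 mm lower and close.

>>> send_rows(grip=[0, 20, 50, 80, 120], offset=[[3, -0.8, 0], [4, -0.8, 0], [4, -0.8, 0], [4, -0.8, 0], [4, -0.8, 0]], twist=[0, 0, 0, 0, 0])

```text
clock: 15.7
position: [0.5715, -0.1588, -0.0323]
ee_rot: [0.5, 0.5, -0.5, 0.5]
ft_force: [0.6, 0.3, -1.0]
grip_width: 0.64
```

>>> send_rows(grip=[160, 255, 255, 255, 255], offset=[[0, 0, 0], [0, 0, 0], [0, 0, 0], [0, 0, 0], [0, 0, 0]], twist=[0, 0, 0, 0, 0])

```text
clock: 16.12
position: [0.5715, -0.1588, -0.0324]
ee_rot: [0.5, 0.5, -0.5, 0.5]
ft_force: [-1.3, 0.1, 5.8]
grip_width: 0.641
```

>>> send_rows(grip=[255, 255, 255, 255, 255], offset=[[-5, 0, 0], [-15, 0, 0], [-30, 0, 0], [-50, 0, 0], [-60, 0, 0]], twist=[0, 0, 0, 0, 0])

```text
clock: 16.53
position: [0.5718, -0.1591, 0.0293]
ee_rot: [0.5, 0.5, -0.499, 0.501]
ft_force: [0.5, -0.5, -2.4]
grip_width: 0.637
```

```bash
python3 - <<'E'
from h import *
o,p,d=snap('wrist','w16.png'); W=cloud('wrist',d,o)
a=np.radians(4.8); X=np.array([-np.sin(a),np.cos(a)])
t=np.array([.5277,.0446])-.024*X; print(t)
to([t[0],t[1],.06],4.8)
R=Ro.from_quat(o['ee_rot']).as_matrix(); T=(W-o['position'])@R*1000
c=T[180:250,210:300].reshape(-1,3); print('case top tool x',np.nanpercentile(c[:,0],[5,50,95]).round(1))
E
```

```text
[0.52970827 0.02068417]
t 16.58 at [ 0.5727 -0.1593  0.0306] yaw 0.03 off mm [ -29.7  -42.8 -180. ] len 187.0 twist -4.77 j7 [-0.41  0.5   0.76  1.76 -0.4   1.03  0.5 ] F [ 1.9 -0.5 -1. ] g 0.642
case top tool x [-55.5 -54.6 -53.6]
```

View pics/w16.png

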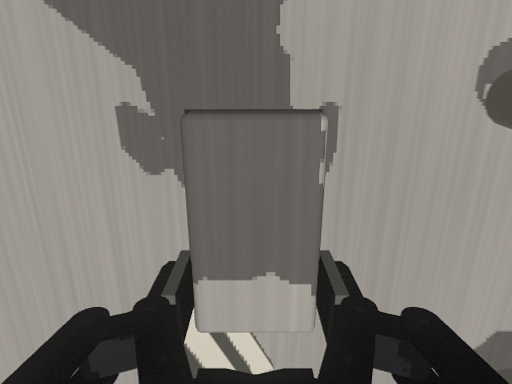

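The case is held flat and level, spanning columns 183–326. Now I'll measure exactly how it sits in the tool frame.

```bash
python3 - <<'E'
from h import *
o,p,d=snap('wrist','w17.png'); W=cloud('wrist',d,o)
R=Ro.from_quat(o['ee_rot']).as_matrix(); T=(W-o['position'])@R*1000
q=T.reshape(-1,3); m=(q[:,0]<-50)&(q[:,0]>-58)&(abs(q[:,1])<28.5)&(abs(q[:,2])<90)
r=cv2.minAreaRect(q[m][:,1:].astype(np.float32)); print(r, np.median(q[m],0))
cy,cz=r[0]
a=np.radians(4.8); Y=np.array([np.cos(a),np.sin(a)]); Z=np.array([Y[1],-Y[0]])
t=np.array([.5277,.0446])-(cy*Y+cz*Z)/1000; print(t)
to([t[0],t[1],.06],4.8)
E
```

```text
((0.009029388427734375, -23.163047790527344), (100.15502166748047, 56.97595977783203), 89.99319458007812) [-54.51603079  -0.30156177 -32.31073875]
[0.52962924 0.02151743]
t 16.63 at [ 0.5724 -0.1589  0.029 ] yaw 0.05 off mm [ -31.2  -42.5 -180.5] len 188.0 twist -4.75 j7 [-0.41  0.51  0.76  1.76 -0.4   1.03  0.51] F [ 0.7 -0.4 -2.6] g 0.638
```

>>> send_rows(grip=[255, 255, 255, 255, 255], offset=[[-10, -9, -38], [-20, -18, -76], [-30, -27, -114], [-31, -36, -150], [-31, -42.5, -180]], twist=[-1, -2, -3, -4, -4.75])

```text
clock: 17.05
position: [0.5272, 0.0243, 0.0576]
ee_rot: [0.478, 0.521, -0.478, 0.521]
ft_force: [0.7, 0.2, -3.2]
grip_width: 0.641
```

>>> send_rows(grip=[255, 255, 255, 255, 255], offset=[[5, 0, 0], [15, 0, 0], [20, 0, 0], [20, 0, 0], [20, 0, 0]], twist=[0, 0, 0, 0, 0])

```text
clock: 17.47
position: [0.528, 0.0197, 0.0372]
ee_rot: [0.479, 0.52, -0.48, 0.52]
ft_force: [-0.8, 0.9, -3.1]
grip_width: 0.64
```

```bash
python3 - <<'E'
from h import *
o,p,d=snap('wrist','w18.png'); W=cloud('wrist',d,o)
to([.5296,.0215,-.0206],4.8)
E
```

```text
t 17.52 at [0.5283 0.0199 0.0376] yaw 4.67 off mm [58.2  1.5 -1.5] len 58.0 twist -0.13 j7 [-0.78  0.34  0.76  1.92 -0.28  0.99  0.19] F [-0.8  0.  -2.3] g 0.638
```

View pics/w18.png

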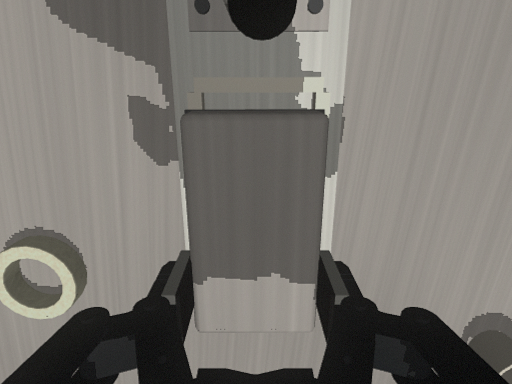

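The case is over the nest, with the far fence at row 85 parallel to its end and the clamp pad ahead at row 20. I'll correct by about 1.5 mm and lower.

>>> send_rows(grip=[255, 255, 255, 255, 255], offset=[[8, 1.2, -1.3], [20, 1.2, -1.3], [32, 1.2, -1.3], [40, 1.2, -1.3], [42, 1.2, -1.3]], twist=[-0.1, -0.1, -0.1, -0.1, -0.1])

```text
clock: 17.93
position: [0.528, 0.0224, -0.0063]
ee_rot: [0.477, 0.521, -0.479, 0.52]
ft_force: [-0.9, 0.1, -2.5]
grip_width: 0.636
```

```bash
python3 - <<'E'
from h import *
o,p,d=snap('wrist','w19.png'); W=cloud('wrist',d,o)
to([.5296,.0215,-.0206],4.8)
q=W.reshape(-1,3)*1000
a=np.radians(4.8); X=np.array([-np.sin(a),np.cos(a)]); Y=np.array([-np.cos(a),-np.sin(a)])
D=q[:,:2]-[527.7,44.6]; u=D@X; v=D@Y
m=(q[:,2]>35+5)&(q[:,2]<60)&(abs(u)<57)&(abs(v)<31)
r=cv2.minAreaRect(np.c_[u,v][m].astype(np.float32)); print('case in nest frame',r,np.median(q[m][:,2]))
m=(q[:,2]>80)&(q[:,2]<150)&(u>30)&(abs(v)<30);print('pad z min u',u[m].min() if m.any() else None,q[m][:,2].max() if m.any() else None)
E
```

```text
t 17.98 at [ 0.5283  0.0224 -0.0058] yaw 4.89 off mm [14.8  1.2  1. ] len 15.0 twist 0.09 j7 [-0.74  0.41  0.72  1.95 -0.34  0.91  0.24] F [-0.5  0.6 -2.1] g 0.642
case in nest frame ((1.2246513366699219, 0.030719757080078125), (99.92631530761719, 61.956241607666016), 0.15392540395259857) 48.2022981415984
pad z min u 69.91265741601396 116.56095404586898
```

View pics/w19.png

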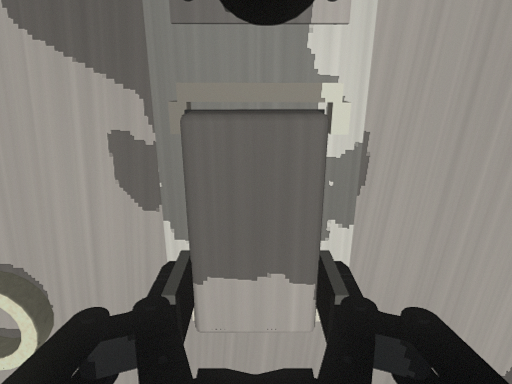

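The case is aligned with the nest, with a gap on both sides between the lugs and a +1.2 mm offset along nest x. I'll correct that and lower the last 14 mm.

>>> send_rows(grip=[255, 255, 255, 255, 255], offset=[[1, 1, 1], [4, 1, 1], [7, 1, 1], [10, 1, 1], [12.5, 1, 1]], twist=[0, 0, 0, 0, 0])

```text
clock: 18.4
position: [0.5306, 0.0219, -0.0168]
ee_rot: [0.478, 0.521, -0.478, 0.521]
ft_force: [-0.8, 0.0, -2.9]
grip_width: 0.638
```

>>> send_rows(grip=[255, 255, 255, 255, 255], offset=[[0.5, 0, 0], [1, 0, 0], [1.5, 0, 0], [1.5, 0, 0], [1.5, 0, 0]], twist=[0, 0, 0, 0, 0])

```text
clock: 18.82
position: [0.5306, 0.0219, -0.018]
ee_rot: [0.478, 0.521, -0.478, 0.521]
ft_force: [-0.8, -0.1, -1.8]
grip_width: 0.64
```

```bash
python3 - <<'E'
from h import *
o,p,d=snap('wrist','w20.png'); W=cloud('wrist',d,o)
to([.5296,.0215,-.0206],4.8)
c=W[150:250,200:310].reshape(-1,3);print('top z',np.nanmedian(c[:,2]))
E
```

```text
t 18.87 at [ 0.5306  0.0219 -0.018 ] yaw 4.9 off mm [ 2.6 -1.   0.3] len 3.0 twist 0.1 j7 [-0.72  0.43  0.71  1.95 -0.36  0.88  0.25] F [-0.3  0.2 -3.1] g 0.637
top z 0.03655832863240843
```

View pics/w20.png

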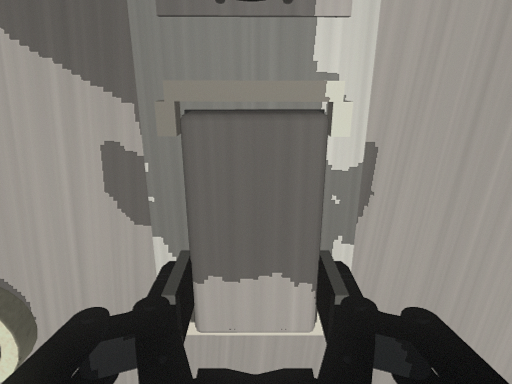

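The case is down between the fences and lugs (gaps at columns 177/182 and 326/328), with about 2.5 mm to go.

>>> send_rows(grip=[255, 255, 255, 255, 255], offset=[[0, -1, 0], [1, -1, 0], [2, -1, 0], [2.5, -1, 0], [2.5, -1, 0]], twist=[0, 0, 0, 0, 0])

```text
clock: 19.28
position: [0.5295, 0.0218, -0.0204]
ee_rot: [0.478, 0.521, -0.478, 0.521]
ft_force: [-2.3, -0.3, 3.1]
grip_width: 0.636
```

>>> send_rows(grip=[255, 255, 255, 255, 255], offset=[[0.5, 0, 0], [0.5, 0, 0], [1, 0, 0], [1, 0, 0], [1, 0, 0]], twist=[0, 0, 0, 0, 0])

```text
clock: 19.7
position: [0.5295, 0.0219, -0.0205]
ee_rot: [0.478, 0.521, -0.478, 0.52]
ft_force: [-9.9, 0.9, 20.1]
grip_width: 0.636
```

>>> send_rows(grip=[255, 200, 120, 60, 20], offset=[[-1, 0, 0], [-1, 0, 0], [-1, 0, 0], [-1, 0, 0], [-1, 0, 0]], twist=[0, 0, 0, 0, 0])

```text
clock: 20.12
position: [0.5297, 0.0218, -0.0207]
ee_rot: [0.478, 0.521, -0.478, 0.521]
ft_force: [-0.1, 0.2, -0.3]
grip_width: 0.887
```

>>> send_rows(grip=[0, 0, 0, 0, 0], offset=[[-10, 0, 0], [-40, 0, 0], [-80, 0, 0], [-120, 0, 0], [-150, 0, 0]], twist=[0, 0, 0, 0, 0])

```text
clock: 20.53
position: [0.5302, 0.021, 0.133]
ee_rot: [0.479, 0.52, -0.478, 0.521]
ft_force: [0.8, 0.4, -0.0]
grip_width: 1.003
```

>>> send_rows(grip=[0, 0, 0, 0, 0], offset=[[-15, 0, -20], [-30, 0, -50], [-30, 0, -50], [-30, 0, -50], [-30, 0, -50]], twist=[0, 0, 0, 0, 0])

```text
clock: 20.95
position: [0.5251, 0.0712, 0.1596]
ee_rot: [0.478, 0.521, -0.478, 0.521]
ft_force: [0.5, 0.1, -0.0]
grip_width: 0.998
```

```bash
python3 - <<'E'
from h import *
o,p,d=snap('wrist','w21.png'); W=cloud('wrist',d,o); np.save('Ww21.npy',W)
to([.5296,.0215,-.0206],4.8)
q=W.reshape(-1,3)*1000
a=np.radians(4.8); X=np.array([-np.sin(a),np.cos(a)]); Y=np.array([-np.cos(a),-np.sin(a)])
D=q[:,:2]-[527.7,44.6]; u=D@X; v=D@Y
m=(q[:,2]>28)&(q[:,2]<40)&(abs(u)<60)&(abs(v)<38)
r=cv2.minAreaRect(np.c_[u,v][m].astype(np.float32)); print('case in nest frame',r,np.percentile(q[m][:,2],[5,50,95]))
# plane fit tilt
A=np.c_[u[m],v[m],np.ones(m.sum())]; print(np.linalg.lstsq(A,q[m][:,2],rcond=None)[0])
for t in('handle_pivot','handle_tip','clamp_pad'):
    for r in viewer.spot_point(t,'wrist')[:1]:
        c,w=map(int,r['position']); print(t,r,W[w,c] if w<384 else'')
E
```

```text
t 21.0 at [0.525  0.0706 0.1593] yaw 4.84 off mm [179.9   0.5  49.3] len 187.0 twist 0.04 j7 [-0.93  0.17  0.79  1.8  -0.13  1.23 -0.02] F [ 0.  -0.2  0.8] g 1.001
case in nest frame ((0.6870841979980469, 0.342041015625), (99.77456665039062, 56.03724670410156), 0.12872186303138733) [32.74438249 34.19315285 35.35934018]
[-2.51836226e-03  3.60105223e-04  3.41297933e+01]
handle_pivot {'position': [256.4, 15.8], 'score': 0.91} [0.51501455 0.20099392 0.06668777]
clamp_pad {'position': [258.8, 100.4], 'score': 0.91} [0.52091091 0.14444355 0.12560949]
```

View pics/w21.png

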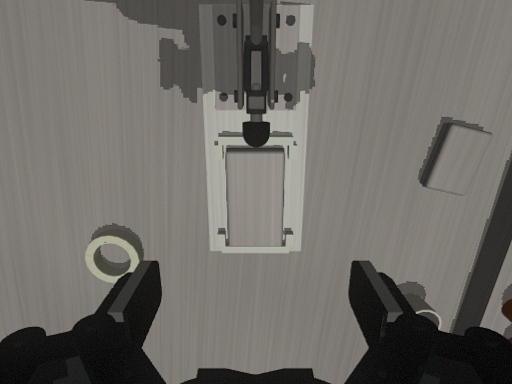

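The case sits flat in the nest: centred within 0.7 mm, top at 34.2 mm, tilt under 0.2°. Next is the clamp handle, so I'll work out the push path.

```bash
cat >> h.py <<'E'
_a=np.radians(4.8); NX=np.array([-np.sin(_a),np.cos(_a)]); NC=np.array([.5277,.0446])
def nest2w(u,znest_tip,v=0):
    p=NC+u/1000*NX+v/1000*np.array([-np.cos(_a),-np.sin(_a)]); return [p[0],p[1],(znest_tip+12-37)/1000]
def hp(deg,r=78,lift=0):
    t=np.radians(deg); P=np.array([156,40])+r*np.array([np.cos(t),np.sin(t)])+(8+lift)*np.array([-np.sin(t),np.cos(t)])
    return P[0]-11,P[1]
E
python3 - <<'E'
from h import *
to(nest2w(160,165),4.8)
# pivot/handle check from clouds of initial top
W=np.load('Wtop.npy').reshape(-1,3)*1000
D=W[:,:2]-NC*1000; u=D@NX; v=-(D[:,0]*np.cos(_a)+D[:,1]*np.sin(_a)); z=W[:,2]-12
m=(u>175)&(u<225)&(abs(v)<25)&(z>40)
for x in np.c_[u,v,z][m][::3].round(0): print(x,end=' ')
print()
for t in (64,55,45,35,25,15,8,0,-3): print(t,np.round(hp(t),1))
E
```

```text
t 21.15 at [0.5251 0.0705 0.159 ] yaw 4.81 off mm [  19.     0.5 -134. ] len 135.0 twist 0.01 j7 [-0.93  0.17  0.79  1.8  -0.13  1.23 -0.02] F [ 0.1  0.3 -0.4] g 1.004Traceback (most recent call last):
  File "<stdin>", line 5, in <module>
NameError: name '_a' is not defined
```

>>> send_rows(grip=[100, 200, 255, 255, 255], offset=[[0, 0, -35], [0, 0, -70], [0, 0, -105], [8, 0, -130], [19, 0.5, -134]], twist=[0, 0, 0, 0, 0])

```text
clock: 21.57
position: [0.5135, 0.2105, 0.1401]
ee_rot: [0.477, 0.523, -0.476, 0.522]
ft_force: [-0.5, 0.3, -0.9]
grip_width: 0.297
```

```bash
sed -i 's/\b_a\b/AA/g' h.py; python3 - <<'E'
from h import *
W=np.load('Wtop.npy').reshape(-1,3)*1000
D=W[:,:2]-NC*1000; u=D@NX; v=-(D[:,0]*np.cos(AA)+D[:,1]*np.sin(AA)); z=W[:,2]-12
m=(u>175)&(u<225)&(abs(v)<25)&(z>40)
for x in np.c_[u,v,z][m][::4].round(0): print(x,end=' ')
print()
for t in (64,55,45,35,25,15,8,0,-3): print(t,np.round(hp(t),1))
o,p,d=snap('wrist','w22.png'); W=cloud('wrist',d,o)
to(nest2w(160,115),4.8)
R=Ro.from_quat(o['ee_rot']).as_matrix(); T=(W-o['position'])@R*1000
q=T.reshape(-1,3); m=(abs(q[:,1])<14)&(q[:,2]<12)&(q[:,2]>-14)&(q[:,0]>-60)
print(np.sort(q[m][:,0])[::-1][:400:20].round(0))
w=W.reshape(-1,3)*1000; D=w[:,:2]-NC*1000; u=D@NX; v=-(D[:,0]*np.cos(AA)+D[:,1]*np.sin(AA)); z=w[:,2]-12
m=(u>170)&(u<225)&(abs(v)<25)&(z>60)&(z<140)
print(np.c_[u,v,z][m][::max(1,m.sum()//25)].round(0).tolist())
E
```

```text
[196.  -4. 125.] [187.  -4. 122.] [194.  -2. 122.] [186.  -3. 115.] [179.  -6.  98.] [191.   1. 125.] [183.   1. 120.] [176.  -3. 100.] [192.   3. 124.] [184.   2. 115.] [176.  -0. 101.] [190.   5. 120.] [182.   4. 111.] [175.   1.  93.] [189.   7. 117.] [181.   6. 106.] [188.   8. 110.] [179.   7.  99.] [181.   8.  92.] 
64 [172.  113.6]
55 [183.2 108.5]
45 [194.5 100.8]
35 [204.3  91.3]
25 [212.3  80.2]
15 [218.3  67.9]
8 [221.1  58.8]
0 [223.  48.]
-3 [223.3  43.9]
t 21.62 at [0.5127 0.208  0.1375] yaw 5.16 off mm [47.5  1.4  4. ] len 48.0 twist 0.36 j7 [-1.07  0.25  0.7   1.76 -0.17  1.2  -0.23] F [-1.9 -0.5 -2.1] g 0.205
[142. 141. 140. 140. 140. 140. 139. 139. 139. 138. 135. 133. 130. 128.
 127. 127. 126. 125. 125. 125.]
[[201.0, 0.0, 117.0], [201.0, -4.0, 119.0], [200.0, 0.0, 123.0], [200.0, -4.0, 122.0], [198.0, 6.0, 120.0], [198.0, 4.0, 124.0], [198.0, 3.0, 124.0], [198.0, 2.0, 126.0], [197.0, 1.0, 125.0], [196.0, 1.0, 126.0], [196.0, 1.0, 126.0], [196.0, 1.0, 127.0], [195.0, 1.0, 126.0], [194.0, 1.0, 127.0], [194.0, 1.0, 126.0], [193.0, 0.0, 126.0], [193.0, -1.0, 127.0], [192.0, -2.0, 126.0], [191.0, -4.0, 124.0], [190.0, -6.0, 124.0], [188.0, 4.0, 122.0], [188.0, 1.0, 123.0], [187.0, -2.0, 123.0], [177.0, -7.0, 96.0], [181.0, 0.0, 111.0], [174.0, 3.0, 95.0]]
```

View pics/w22.png

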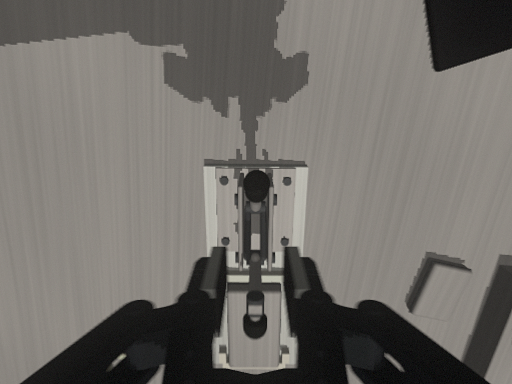

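The handle knob at (257,183) matches the geometry given, and the fingers are nearly shut on the nest side of it. I'll descend.

>>> send_rows(grip=[255, 255, 255, 255, 255], offset=[[10, 1, 2], [20, 1, 2], [30, 1, 2], [40, 1, 2], [46, 1, 2]], twist=[0, 0, 0, 0, 0])

```text
clock: 22.03
position: [0.5151, 0.2021, 0.0929]
ee_rot: [0.478, 0.521, -0.479, 0.52]
ft_force: [0.6, -1.1, 0.0]
grip_width: 0.002
```

```bash
python3 - <<'E'
from h import *
o,p,d=snap('wrist','w23.png')
to(nest2w(*hp(64)),4.8)
for a in (55,45,35,25,15,8,0,-4):
    to(nest2w(*hp(a)),4.8) if 0 else print(a,(np.array(hp(a))-hp(64)).round(1))
E
```

```text
t 22.08 at [0.5146 0.2021 0.0922] yaw 4.84 off mm [  3.6  -0.2 -14. ] len 14.0 twist 0.04 j7 [-1.04  0.3   0.69  1.81 -0.21  1.11 -0.2 ] F [-0.9 -0.1 -1. ] g 0.003
55 [11.2 -5.1]
45 [ 22.5 -12.8]
35 [ 32.3 -22.3]
25 [ 40.3 -33.4]
15 [ 46.3 -45.7]
8 [ 49.1 -54.8]
0 [ 51.  -65.6]
-4 [ 51.4 -71.1]
```

View pics/w23.png

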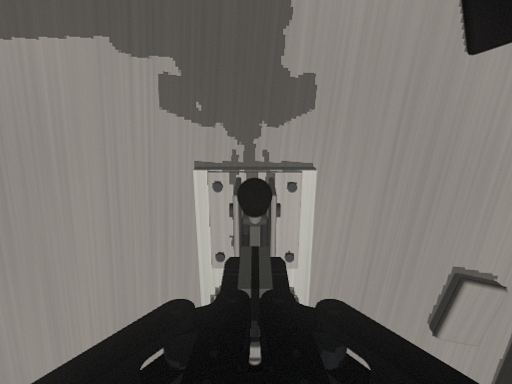

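The fingers line up with the handle at column 255, just short of it. Now I'll push along its arc.

>>> send_rows(grip=[255, 255, 255, 255, 255], offset=[[2, 0, -7], [4, 0, -14], [6, 0, -20], [9, 0, -25], [12, 0, -31]], twist=[0, 0, 0, 0, 0])

```text
clock: 22.5
position: [0.513, 0.235, 0.0825]
ee_rot: [0.478, 0.521, -0.478, 0.521]
ft_force: [-0.0, -0.5, -0.2]
grip_width: -0.0
```

>>> send_rows(grip=[255, 255, 255, 255, 255], offset=[[4, 0, -5], [9, 0, -10], [14, 0, -15], [19, 0, -19], [25, 0, -23]], twist=[0, 0, 0, 0, 0])

```text
clock: 22.92
position: [0.5108, 0.2576, 0.0569]
ee_rot: [0.478, 0.521, -0.478, 0.521]
ft_force: [-0.3, 1.4, 1.7]
grip_width: -0.003
```

```bash
python3 - <<'E'
from h import *
o,p,d=snap('wrist','w24.png')
for a in (25,15,8,0,-4): to(nest2w(*hp(a)),4.8)
E
```

```text
t 22.97 at [0.5099 0.2581 0.0556] yaw 4.97 off mm [ 0.4 -0.1  2. ] len 2.0 twist 0.17 j7 [-1.08  0.39  0.64  1.79 -0.26  1.05 -0.25] F [-0.8  0.  -1.1] g -0.001
t 22.97 at [0.5099 0.2581 0.0556] yaw 4.97 off mm [12.7 -0.1 -4. ] len 13.0 twist 0.17 j7 [-1.08  0.39  0.64  1.79 -0.26  1.05 -0.25] F [-0.8  0.  -1.1] g -0.001
t 22.97 at [0.5099 0.2581 0.0556] yaw 4.97 off mm [21.8 -0.1 -6.8] len 23.0 twist 0.17 j7 [-1.08  0.39  0.64  1.79 -0.26  1.05 -0.25] F [-0.8  0.  -1.1] g -0.001
t 22.97 at [0.5099 0.2581 0.0556] yaw 4.97 off mm [32.6 -0.  -8.7] len 34.0 twist 0.17 j7 [-1.08  0.39  0.64  1.79 -0.26  1.05 -0.25] F [-0.8  0.  -1.1] g -0.001
t 22.97 at [0.5099 0.2581 0.0556] yaw 4.97 off mm [38.1 -0.  -9.1] len 39.0 twist 0.17 j7 [-1.08  0.39  0.64  1.79 -0.26  1.05 -0.25] F [-0.8  0.  -1.1] g -0.001
```

View pics/w24.png

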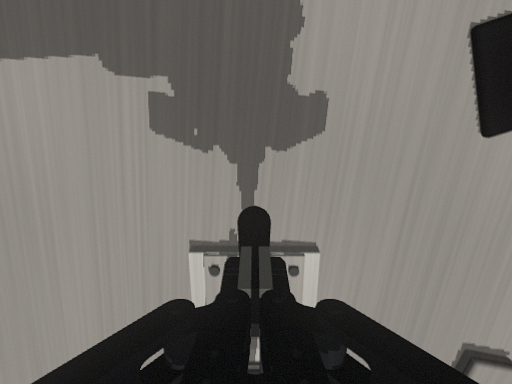

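The handle follows at about 25° elevation with low force. I'll push on through the dead point slowly.

>>> send_rows(grip=[255, 255, 255, 255, 255], offset=[[4, 0, -1], [8, 0, -2], [12, 0, -4], [16, 0, -5], [20, 0, -6]], twist=[0, 0, 0, 0, 0])

```text
clock: 23.38
position: [0.5105, 0.2634, 0.0374]
ee_rot: [0.479, 0.521, -0.478, 0.521]
ft_force: [-0.8, 1.3, 4.1]
grip_width: 0.004
```

>>> send_rows(grip=[255, 255, 255, 255, 255], offset=[[2, 0, -1], [4, 0, -1], [6, 0, -1], [8, 0, -1.5], [8, 0, -1.5]], twist=[0, 0, 0, 0, 0])

```text
clock: 23.8
position: [0.5098, 0.2642, 0.0288]
ee_rot: [0.478, 0.521, -0.479, 0.521]
ft_force: [-0.4, -0.7, -0.1]
grip_width: -0.002
```

```bash
python3 - <<'E'
from h import *
o,p,d=snap('scene','s3.png'); cv2.imwrite('pics/s3c.png',cv2.resize(p[180:270,230:340],None,fx=6,fy=6,interpolation=cv2.INTER_CUBIC))
for a in (4,0,-2): to(nest2w(*hp(a)),4.8)
E
```

```text
t 23.85 at [0.5099 0.2641 0.029 ] yaw 4.9 off mm [ 0.6 -0.7 -2. ] len 2.0 twist 0.1 j7 [-1.07  0.43  0.63  1.81 -0.29  1.   -0.24] F [ 0.2 -0.2 -0.5] g -0.0
t 23.85 at [0.5099 0.2641 0.029 ] yaw 4.9 off mm [ 6.  -0.7 -2.8] len 7.0 twist 0.1 j7 [-1.07  0.43  0.63  1.81 -0.29  1.   -0.24] F [ 0.2 -0.2 -0.5] g -0.0
t 23.85 at [0.5099 0.2641 0.029 ] yaw 4.9 off mm [ 8.7 -0.7 -3. ] len 9.0 twist 0.1 j7 [-1.07  0.43  0.63  1.81 -0.29  1.   -0.24] F [ 0.2 -0.2 -0.5] g -0.0
```

View pics/s3c.png

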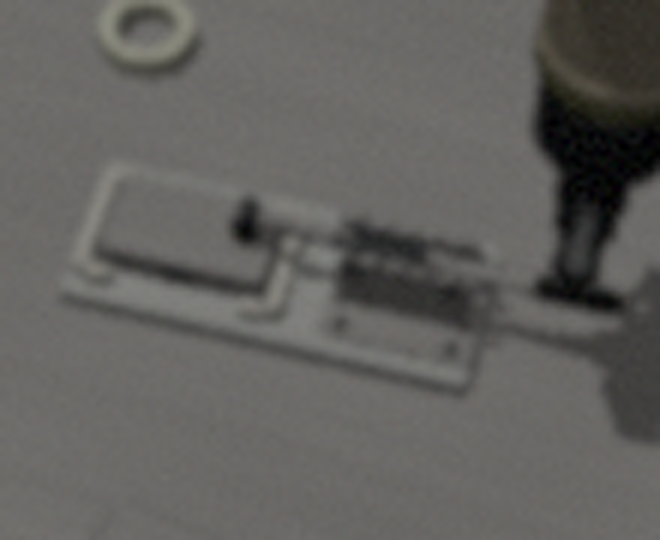

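The force fell to zero and the arm is level with the pad on the case, so it looks snapped over. I'll make a small confirming push, then retreat and look.

>>> send_rows(grip=[255, 255, 255, 255, 255], offset=[[2, 0, -1], [4, 0, -2], [5.5, 0, -2], [6.5, 0, -2], [6.5, 0, -2]], twist=[0, 0, 0, 0, 0])

```text
clock: 24.27
position: [0.5101, 0.2668, 0.024]
ee_rot: [0.478, 0.521, -0.478, 0.521]
ft_force: [-6.6, -2.7, 13.9]
grip_width: 0.002
```

>>> send_rows(grip=[255, 255, 255, 255, 255], offset=[[-10, 0, 0], [-40, 0, 0], [-75, 0, 0], [-110, 0, 0], [-130, 0, 0]], twist=[0, 0, 0, 0, 0])

```text
clock: 24.68
position: [0.5113, 0.2666, 0.157]
ee_rot: [0.48, 0.52, -0.477, 0.521]
ft_force: [0.3, 0.2, -0.4]
grip_width: 0.005
```

>>> send_rows(grip=[255, 255, 255, 255, 255], offset=[[-10, 0, 20], [-20, 0, 55], [-20, 0, 90], [-20, 0, 110], [-20, 0, 110]], twist=[0, 0, 0, 0, 0])

```text
clock: 25.1
position: [0.5204, 0.1512, 0.1738]
ee_rot: [0.48, 0.519, -0.48, 0.52]
ft_force: [-0.5, -0.3, 0.2]
grip_width: -0.002
```

```bash
python3 - <<'E'
from h import *
o,p,d=snap('wrist','w25.png'); W=cloud('wrist',d,o)
to(nest2w(0,0),4.8)
w=W.reshape(-1,3)*1000; D=w[:,:2]-NC*1000; u=D@NX; v=-(D[:,0]*np.cos(AA)+D[:,1]*np.sin(AA)); z=w[:,2]-12
for a in range(160,260,10):
    m=(abs(u-a)<4)&(abs(v)<9)&(z>15); print(a,(np.percentile(z[m],90).round(1),m.sum()) if m.any() else None)
m=(z>18)&(z<26)&(abs(u)<56)&(abs(v)<36)
print('case',cv2.minAreaRect(np.c_[u,v][m].astype(np.float32)),np.median(z[m]))
o,p,d=snap('scene','s4.png'); cv2.imwrite('pics/s4c.png',cv2.resize(p[130:300,130:340],None,fx=3.8,fy=3.5,interpolation=cv2.INTER_CUBIC))
E
```

```text
t 25.15 at [0.5199 0.1542 0.1735] yaw 4.64 off mm [198.5  -1.3 110. ] len 227.0 twist -0.16 j7 [-1.03  0.19  0.75  1.75 -0.13  1.26 -0.17] F [0.3 1.  0. ] g 0.002
160 (np.float64(45.6), np.int64(103))
170 (np.float64(45.7), np.int64(115))
180 (np.float64(45.8), np.int64(117))
190 (np.float64(46.0), np.int64(120))
200 (np.float64(47.5), np.int64(151))
210 (np.float64(48.5), np.int64(205))
220 (np.float64(48.8), np.int64(208))
230 (np.float64(48.6), np.int64(210))
240 (np.float64(48.8), np.int64(212))
250 (np.float64(47.1), np.int64(63))
case ((30.602487564086914, 0.4376182556152344), (40.64872360229492, 55.91800308227539), 1.0442109107971191) 22.023963429984168
```

View pics/w25.png

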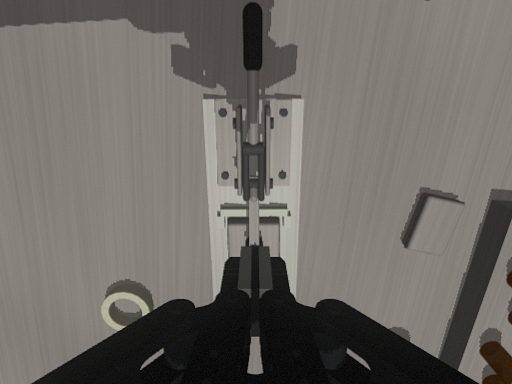

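View pics/s4c.png

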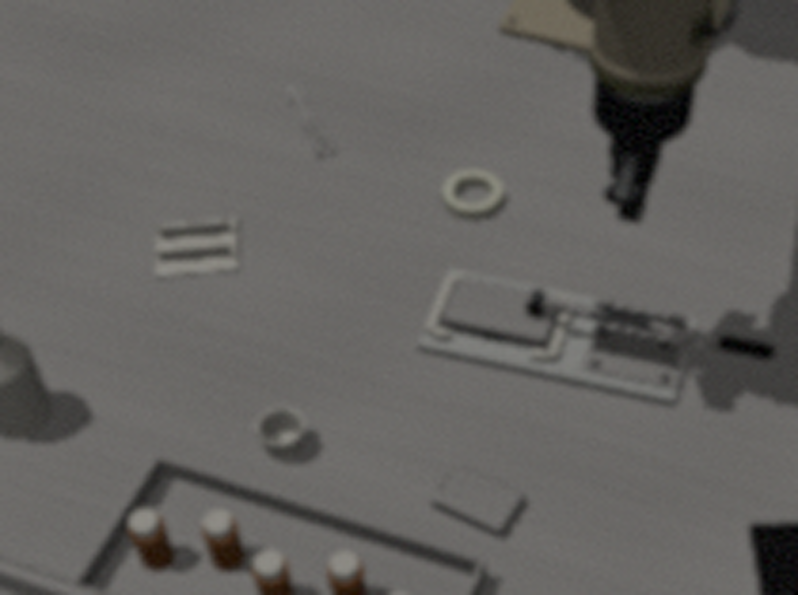

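The handle is level, with its top at 48.6 mm along the grip, and the pad is on the case. The case is flush and the bystanders look undisturbed. Handing in.

```bash
python3 -c "
from h import *
print(manip.hand_in()); to([.5,.15,.17],4.8)"
```

```text
the job is handed in; nothing more can be done
None
the job is handed in; nothing more can be done
```

The job is done and handed in at about 25 s of the 72 s allowed. I lifted the case out of its holder, stood it on the clear spot, tipped it flat towards +x and let go. I then took it afresh across its 56 mm width, set it in the nest, and pushed the clamp handle past its dead point to the stop.

**Last checks**
- **Case in nest:** before clamping it was centred within 0.7 mm, its top was 34 mm above the tray (fully down) and its tilt was under 0.2°. After clamping, the visible part still measured 22 mm above the nest floor, so it stayed seated.
- **Clamp:** the handle stayed level after release (top of the grip 48.5–48.8 mm above the nest floor all along it). The force fell to zero as it snapped over, and the pad is visibly on the case. I did not measure the pad's force.
- **Surroundings:** the gripper was clear, and in the last scene picture the cup, tape roll, small case and tweezers looked in place. The steel bowl was outside that crop, but nothing went near it.

**Disagreements**
- **Fingertip offset:** the wrist depth image put the shut fingertips about 37 mm behind the reported TCP, although the text says they coincide. Because of this the first grasp closed on air just above the case. Nothing was touched, and I used the measured offset from then on.
- **Contact forces:** the reported force reached 20 N upward when seating the case and 14 N in the confirming push on the locked handle. Both are below the limits.

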